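# Set up a painting turntable and load it with plaster medallions

### The arm

A 7-joint arm with a two-finger parallel gripper is mounted at the origin on the work surface. World frame = base frame: x ahead of the robot, y to its left, z up, the work surface at z = 0. Lengths are in m, angles in rad, forces in N, time in s.
With the tool pointing down it reaches from about 0.4 to 0.875 m from the base axis. Payload 19.3 kg.
Tool frame: the origin (TCP) lies between the finger pads; the fingertips stand bot.tcp_to_tips ahead of it and the grasp point (between the pads) lies 3 mm ahead of it (bot.tcp_to_tips is the distance from the TCP to the fingertips, in m); x points along the fingers, y is the direction in which the jaws open and shut, and the axes are right-handed (so a half turn about x gives the same grasp; the last joint's range is limited). The gripper opens to 85 mm and grips with 20 to 120 N. Pads are 22 mm wide; open, the fingers measure 114 mm over their backs; the gripper's body (76 mm by 85 mm) begins 54 mm behind the grasp point. The pads swing forward as they close: fully open they stand 13 mm farther back than shut.
Start: joints at [-1.263, 0.521, -0.036, 1.599, 0.021, 1.021, -0.113], TCP at [0.231, 0.581, 0.253] pointing down, gripper open.
Joint ranges: [-2.91, 2.91], [-0.3, 2.13], [-1.5, 1.42], [0.17, 2.43], [-1.26, 4.41], [0.16, 1.93], [-2.52, 2.52]. Speed limits (rad/s): [1.89, 1.89, 2.39, 2.39, 3.01, 3.01, 3.01].

### API

Orientations are given as [roll, pitch, yaw] about the fixed x, y, z axes, in that order (R = Rz(yaw) Ry(pitch) Rx(roll)).
In Python, from workcell import bot, eyes gives the robot as it stands. The module is installed in compiled form; this text tells all that it offers.
- The arm moves only by the tool step_arm, never from a script. Its argument "targets" is a list that holds one entry, the list of rows, each a list of 7 numbers: the shift along the tool's x, y, z in cm, then the turn, a rotation vector about the tool's x, y, z in rad, then the opening, from 0 (shut) to 1 (fully open). A call has 1 to 10 rows; each row is the pose to reach, as a shift and turn from the pose measured when the call began, along the tool's axes at that moment; what a row does not reach only later rows make up. A row lasts 1/10 s, in which the tool goes at most 50 mm and 8.59 degrees, less where a joint would pass 70% of its speed; a pose out of reach is approached as far as the arm can. A call with a gripper value outside its range is refused whole. The fingers move at their own pace and stop on an object; "grip_force" is the grip in N (left out, the last holds). Time passes only in rows, so rows that repeat a pose let the fingers close. It gives the time, the measured TCP pose, the force and the opening at its end, in the units of the state.
- bot.observe(): the state, without advancing time (a new reading comes with each control period).
- eyes.grab_frame(name): name is "side" or "top" or "wrist"; returns the picture (480x640x3 uint8, red, green, blue); there is no depth.
- eyes.get_calibration(name): a dict with "fx", "fy", "cx", "cy" (pixels), "camera_from_world" (4x4, takes a point from world to camera coordinates); the wrist camera has in their place "hand_eye" (4x4, takes a point from camera to tool coordinates, whose origin is the TCP and whose axes are the tool frame's). Camera axes: x right, y down, z forward; pixel columns grow to the right and rows downward; lengths in m; the calibration is good to about 2 mm. A picture is of the moment at which its call begins: read the wrist's pose just before it. get_calibration takes no time and is no camera call.
- bot.job_done(): hands the job in, once; it reports no verdict.
The state is a dict: "clock": time; "qpos": joint angles; "qd": joint speeds; "joint_efforts": joint torques, N m; "position": TCP position; "tool_rot": TCP orientation; "force": force on the tool from outside, world axes, zero at the start; "moment": the same for the moment, N m; "grip_width": finger opening in m.
Only numpy, scipy, OpenCV 4.12 (cv2) and the standard library are available. Lean on these libraries where they do the work, as an engineer would, in place of code of your own. Each camera call takes 0.05 s, during which the arm holds its last target.

### The job

Set up the painting turntable for the class: take the rubber dust cap out of the hub and put it in the grey parts tray, slide the steel spindle fully home into the hub's bore, and then fit the board, pockets up, onto the spindle's square so that it sits down flat on the collar. After that lay every plaster medallion from the brown paper sheet into a pocket of the board, one in each, dot pattern up, flat on the pocket's floor. Leave the paint pots and dotting tools where they are.

Things in the scene. Friction and masses are not known exactly. Their poses are not given: they have to be found in the camera images.
- base: turntable foot: grey cast-metal round foot, 150 mm diameter and 14 mm thick, with an upright round hub of 68 mm diameter in its middle that rises to 70 mm above the table. It is fixed to the table. Origin: centre of the underside, z up.
- hub_mouth (a point): centre of the mouth of the hub's bore, 70 mm above the table. The bore is upright, round, 31 mm in diameter and 56 mm deep, with a plain sharp-edged mouth; at the start the dust cap plugs it.
- dust_cap: black rubber dust cap, 60 g: a plug 27 mm in diameter and 10 mm long at the bottom, above it a brim 60 mm in diameter and 5 mm thick, above that a round finger grip 30 mm in diameter and 22 mm tall (whole height 37 mm). Origin: centre of the plug's underside, z up. It starts in the hub, its brim resting on the hub's rim.
- spindle: steel spindle, 0.45 kg, 92 mm tall. Origin: centre of its foot, z up. Round journal 30 mm in diameter, 52 mm long, its lowest 5 mm chamfered to 23 mm; round collar 84 mm in diameter, 8 mm thick (52 to 60 mm); square drive 22 mm across flats, sides along x and y (60 to 92 mm, the last 5 mm tapering to 15 mm). Starts upright, collar resting on the storage block; turns freely in the hub.
- spindle_collar (a point): centre of the underside of the spindle's collar, 52 mm above the spindle's origin; lies on the hub's rim when the spindle is fully home.
- spindle_seat (a point): centre of the top face of the spindle's collar, 60 mm above the spindle's origin: the board's underside rests here.
- stand: beech storage block, 92 x 92 mm and 62 mm tall, fixed to the table, with a loose round hole of 40 mm in its top in which the spindle stands. Origin: centre of its underside.
- board: turntable board, 0.36 kg: a square 180 x 180 mm, 14 mm thick, plywood with a white face up. In its middle a square plywood boss, 46 x 46 mm, rises 26 mm above the face (40 mm above the underside), with a square through bore 24 mm across; all sides along its x and y. Four round pockets, 63 mm in diameter, 6 mm deep. Origin: centre of the underside, z up. Starts flat on the table.
- tray: grey plastic parts tray, open on top, 115 x 115 mm, 30 mm tall, walls and floor 4 mm, fixed to the table. Origin: centre of its underside.
- pocket1 (a point): pocket in the board at +x +y, its axis 48 mm from the board's middle along x and y; this point is the centre of the pocket's flat floor, 8 mm above the board's underside, 6 mm below its white face.
- pocket2 (a point): pocket in the board at -x +y, its axis 48 mm from the board's middle along x and y; this point is the centre of the pocket's flat floor, 8 mm above the board's underside, 6 mm below its white face.
- pocket3 (a point): pocket in the board at -x -y, its axis 48 mm from the board's middle along x and y; this point is the centre of the pocket's flat floor, 8 mm above the board's underside, 6 mm below its white face.
- pocket4 (a point): pocket in the board at +x -y, its axis 48 mm from the board's middle along x and y; this point is the centre of the pocket's flat floor, 8 mm above the board's underside, 6 mm below its white face.
- medallion1: white plaster medallion: a disc 60 mm in diameter and 16 mm thick, 55 g, with a raised dot pattern on top. Origin: centre of the underside, z up. Starts on the brown paper sheet on the table. Three or four of the medallions are present.
- medallion2: white plaster medallion: a disc 60 mm in diameter and 16 mm thick, 55 g, with a raised dot pattern on top. Origin: centre of the underside, z up. Starts on the brown paper sheet on the table. Three or four of the medallions are present.
- medallion3: white plaster medallion: a disc 60 mm in diameter and 16 mm thick, 55 g, with a raised dot pattern on top. Origin: centre of the underside, z up. Starts on the brown paper sheet on the table. Three or four of the medallions are present.
- medallion4: white plaster medallion: a disc 60 mm in diameter and 16 mm thick, 55 g, with a raised dot pattern on top. Origin: centre of the underside, z up. Starts on the brown paper sheet on the table. Three or four of the medallions are present.
- pot_a: blue paint pot, 42 mm diameter, 62 mm tall, white lid; not part of the job. Origin: centre of its underside.
- pot_b: green paint pot, 42 mm diameter, 62 mm tall, white lid; not part of the job. Origin: centre of its underside.
- pot_c: grey paint pot, 46 mm diameter, 66 mm tall, white lid; not part of the job. Origin: centre of its underside.
- pot_d: copper-coloured paint pot, 42 mm diameter, 62 mm tall, black lid; not part of the job. Origin: centre of its underside.
- pot_e: yellow paint pot, 42 mm diameter, 62 mm tall, white lid; not part of the job. Origin: centre of its underside.
- dotter_a: wooden dotting tool lying on the table, an 11 mm thick, 110 mm long stick (158 mm with its thin steel ends) along its x; not part of the job. Origin: centre of its underside.
- dotter_b: wooden dotting tool lying on the table, an 11 mm thick, 110 mm long stick (158 mm with its thin steel ends) along its x; not part of the job. Origin: centre of its underside.
Mind the look-alikes: they are no part of the job. What is shaped like the medallion3 but purple is not meant.

How it is judged:
By the outcome, as a careful person would: the job done as asked, in the order asked, and still so for the second after the job is handed in, with the robot touching nothing.
Of medallion1, medallion2, medallion3, medallion4 only 3 to 4 are there at a start; the rules pass over those that are not, and their reading is None.
At some moment in a run one of medallion1, medallion2, medallion3, medallion4 may be knocked a few centimetres aside while the robot is not near it.
It also fails if it takes over 210 s, if anything falls off the work surface, if the arm or the gripper's body presses on something with over 40 N, if the wrist force passes 120 N, or if a joint passes its speed limit or range.

## Working session

There is one attempt and no reset: what is moved stays moved. The work goes in short steps, Python scripts to look and compute and a tool call to move; the robot and the scene stay as the last step left them, time stands still between calls to the robot, and variables do not carry over. Pictures are saved under pics/ and viewed, and the job is handed in when it is done.

Besides the shell and the picture viewer there is one more tool, called by a JSON object that holds its "method" and its "body". step_arm: Moves the arm, as the interface text tells. Its arguments: {"type":"object","properties":{"targets":{"type":"array","items":{"type":"array","items":{"type":"array","items":{"type":"number"}}}},"grip_force":{"type":"number"}},"required":["targets"]}

```bash
mkdir -p pics
cat > h.py <<'E'
import numpy as np, cv2
from workcell import bot, eyes
E
python3 - <<'E'
from h import *
s=bot.observe()
for k in s: print(k,np.round(s[k],4).tolist())
print(bot.tcp_to_tips)
for n in ["side","top","wrist"]:
    c=eyes.get_calibration(n); print(n,{k:np.round(np.array(v),4).tolist() for k,v in c.items()})
    im=eyes.grab_frame(n); cv2.imwrite(f"pics/{n}0.png",im[...,::-1])
E
```

```text
clock 0.0
qpos [-1.2632, 0.522, -0.0363, 1.6, 0.0212, 1.0211, -0.1128]
qd [0.0029, -0.0001, 0.0007, 0.0008, 0.001, -0.0001, 0.0013]
joint_efforts [0.0, -92.7098, 1.9801, -36.9926, 0.0179, 0.0082, -0.0]
position [0.2305, 0.5806, 0.2527]
tool_rot [-1.4715, 1.5697, -1.8493]
force [-0.1874, -0.305, -0.1401]
moment [-0.0131, -0.0378, 0.0174]
grip_width 0.0855
0.022
side {'fx': 507.7389, 'fy': 507.7389, 'cx': 326.9165, 'cy': 233.5738, 'camera_from_world': [[0.9136, -0.4064, 0.0138, -0.5479], [-0.2444, -0.5757, -0.7803, 0.1965], [0.3251, 0.7095, -0.6253, 1.0379], [0.0, 0.0, 0.0, 1.0]]}
top {'fx': 512.1981, 'fy': 512.1981, 'cx': 325.2659, 'cy': 245.7902, 'camera_from_world': [[-0.026, -0.9996, 0.0089, -0.032], [-0.9968, 0.0253, -0.076, 0.585], [0.0758, -0.0108, -0.9971, 1.0952], [0.0, 0.0, 0.0, 1.0]]}
wrist {'fx': 408.2397, 'fy': 408.2397, 'cx': 318.1287, 'cy': 240.5146, 'hand_eye': [[0.0001, -0.2994, 0.9541, -0.1204], [1.0, 0.0014, 0.0003, 0.0], [-0.0015, 0.9541, 0.2994, -0.0753], [0.0, 0.0, 0.0, 1.0]]}
```

View pics/top0.png

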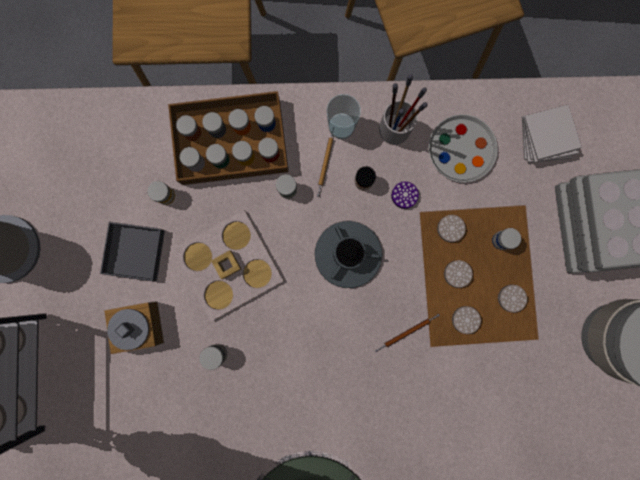

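View pics/side0.png

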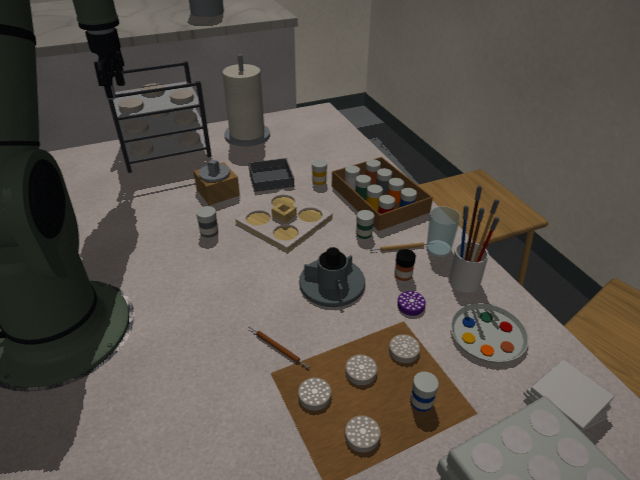

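View pics/wrist0.png

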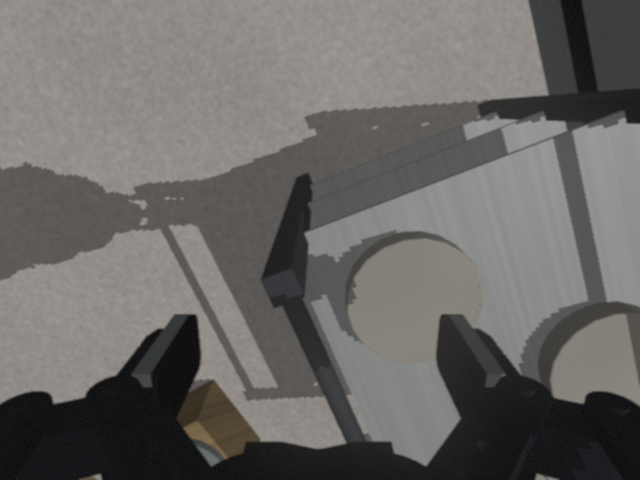

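```bash
cat >> h.py <<'E'
def ray(n,u,v,pose=None):
    c=eyes.get_calibration(n)
    d=np.array([(u-c["cx"])/c["fx"],(v-c["cy"])/c["fy"],1.])
    if n=="wrist":
        T=pose@np.array(c["hand_eye"])
    else: T=np.linalg.inv(np.array(c["camera_from_world"]))
    return T[:3,3],T[:3,:3]@d
def onz(n,u,v,z,pose=None):
    o,d=ray(n,u,v,pose); return o+d*(z-o[2])/d[2]
from scipy.spatial.transform import Rotation as Ro
def pose(s=None):
    s=s or bot.observe()
    T=np.eye(4); T[:3,:3]=Ro.from_euler('xyz',s["tool_rot"]).as_matrix(); T[:3,3]=s["position"]; return T
def proj(n,p,ps=None):
    c=eyes.get_calibration(n); p=np.append(np.array(p,float),1)
    if n=="wrist": q=np.linalg.inv(ps@np.array(c["hand_eye"]))@p
    else: q=np.array(c["camera_from_world"])@p
    return c["fx"]*q[0]/q[2]+c["cx"],c["fy"]*q[1]/q[2]+c["cy"]
def jaw(T): # yaw of jaw axis (tool y) in world
    return np.arctan2(T[1,1],T[0,1])
def down(yaw): # tool x down, tool y at yaw
    x=np.array([0,0,-1.]); y=np.array([np.cos(yaw),np.sin(yaw),0]); return np.stack([x,y,np.cross(x,y)],1)
def go(p,yaw,sw=True):
    T=pose(); 
    if sw:
        while yaw-jaw(T)>np.pi/2: yaw-=np.pi
        while yaw-jaw(T)<-np.pi/2: yaw+=np.pi
    R=down(yaw); d=T[:3,:3].T@(np.array(p)-T[:3,3])*100
    r=Ro.from_matrix(T[:3,:3].T@R).as_rotvec()
    print("shift cm",np.round(d,2).tolist(),"rot",np.round(r,3).tolist(),"n>=",np.ceil(max(np.linalg.norm(d)/5,np.degrees(np.linalg.norm(r))/8.59)))
def st():
    s=bot.observe(); T=pose(s)
    print("t",round(s["clock"],2),"p",np.round(s["position"],4),"jaw",round(np.degrees(jaw(T)),2),"tilt",np.round(T[:3,0],3),"F",np.round(s["force"],1),"M",np.round(s["moment"],2),"w",round(s["grip_width"],4),"q",np.round(s["qpos"],2))
    return T
def save(n,im,crop=None,k=1):
    if crop: im=im[crop[1]:crop[3],crop[0]:crop[2]]
    im=cv2.resize(im,None,fx=k,fy=k,interpolation=cv2.INTER_CUBIC); cv2.imwrite(f"pics/{n}.png",im[...,::-1])
E
python3 - <<'E'
from h import *
im=cv2.imread("pics/top0.png")[...,::-1]
save("topA",im,(95,180,295,380),4) if 0 else save("topA",im,(95,180,295,330),4)
save("topB",im,(300,180,560,370),3)
save("topC",im,(80,270,180,370),4)
im2=cv2.imread("pics/side0.png")[...,::-1]
save("sideA",im2,(280,230,440,330),5)
save("sideB",im2,(180,130,350,250),4)
for n,u,v,z in [("hub",349,250,.1),("tray",133,251,.03),("spindle top",124,329,.1),("board",227,265,.04),("m",452,228,.016),("m",459,274,.016),("m",513,298,.016),("m",467,320,.016),("purple",405,195,.016),("potc",510,239,.066),("pot_blk",366,177,.062),("pot l",212,356,.062),("pot",286,185,.062),("dot",405,333,.01)]:
    print(n,np.round(onz("top",u,v,z),3))
T=st()
E
```

```text
hub [ 0.568 -0.094  0.1  ]
tray [0.583 0.368 0.03 ]
spindle top [0.422 0.36  0.1  ]
board [0.547 0.164 0.04 ]
m [ 0.617 -0.328  0.016]
m [ 0.515 -0.338  0.016]
m [ 0.46  -0.454  0.016]
m [ 0.415 -0.351  0.016]
purple [ 0.693 -0.227  0.016]
potc [ 0.585 -0.436  0.066]
pot_blk [ 0.726 -0.137  0.062]
pot l [0.359 0.193 0.062]
pot [0.712 0.033 0.062]
dot [ 0.39  -0.216  0.01 ]
t 0.15 p [0.2305 0.5807 0.2529] jaw 68.35 tilt [-0.    -0.001 -1.   ] F [-0.3 -0.5  0.1] M [-0.05  0.02  0.  ] w 0.0853 q [-1.26  0.52 -0.04  1.6   0.02  1.02 -0.11]
```

View pics/topA.png

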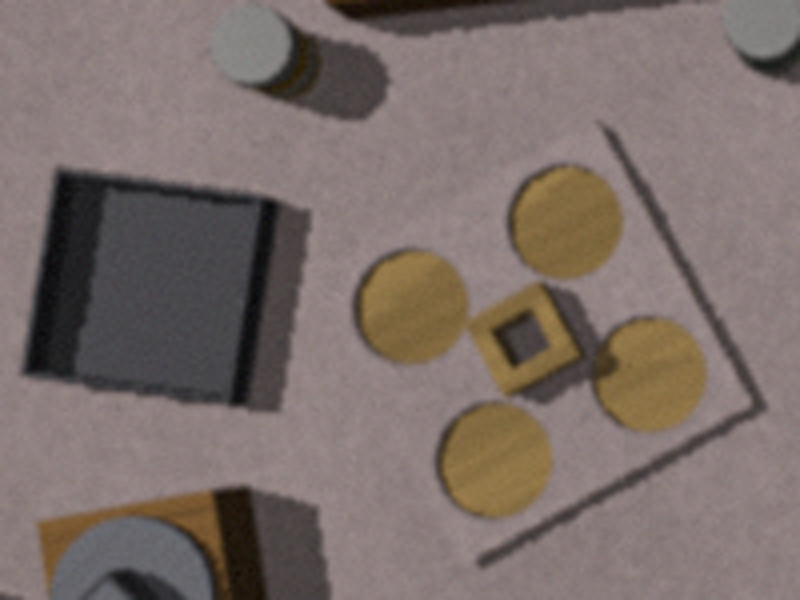

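View pics/topB.png

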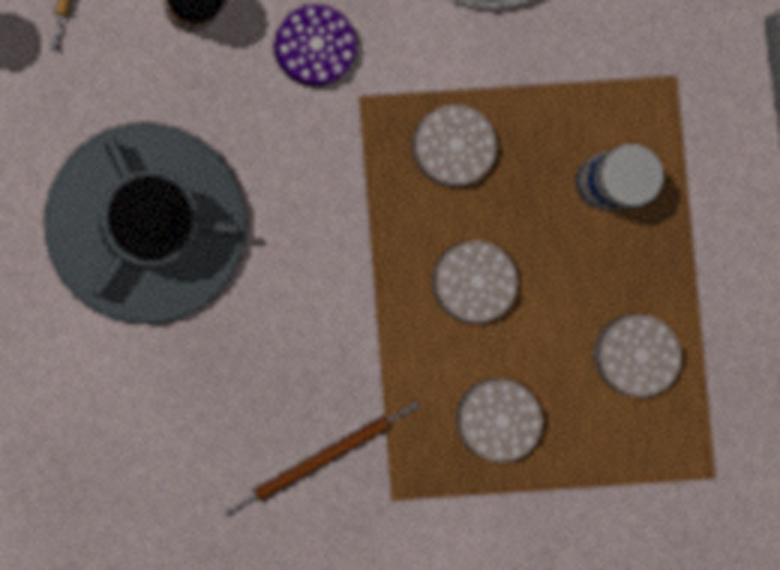

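View pics/sideA.png

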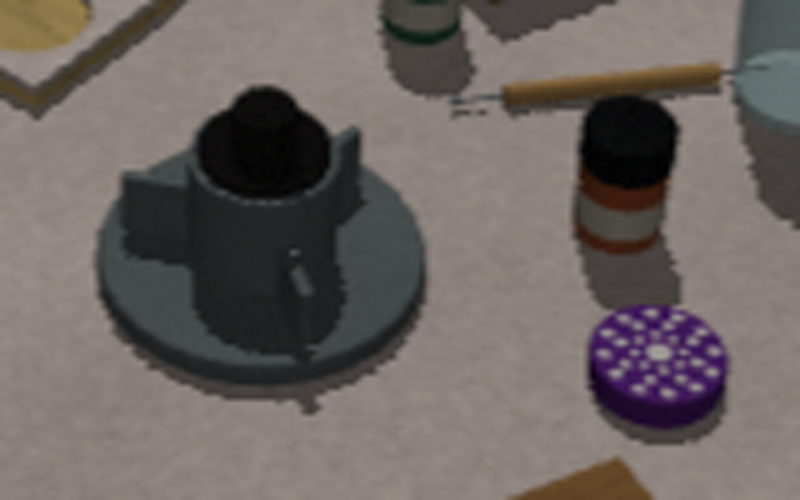

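View pics/topC.png

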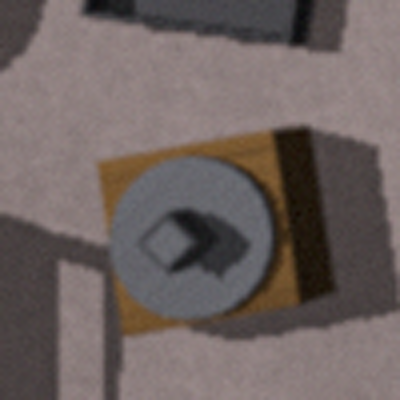

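View pics/sideB.png

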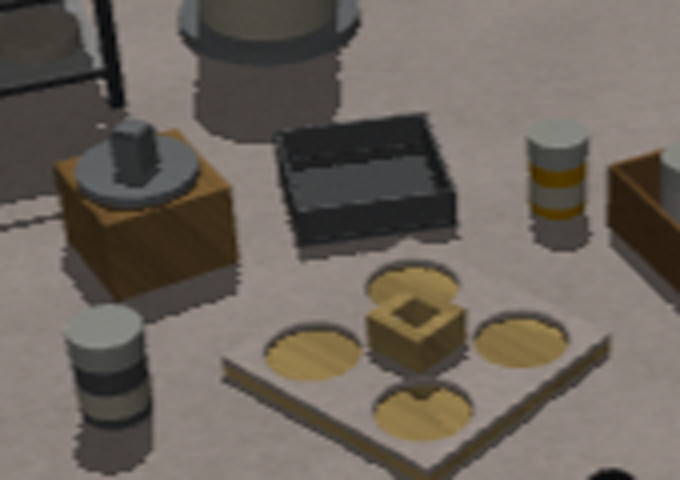

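Run:
```python
from h import *
go([.568,-.094,.25],np.radians(-9.4),False)
```

```text
shift cm [0.33, -50.26, 56.26] rot [1.357, 0.001, 0.001] n>= 16.0
```

{"method": "step_arm", "body": {"targets": [[[-3,-3,4,0.1,0,0,1],[-3,-8,9,0.2,0,0,1],[-3,-11,12.5,0.3,0,0,1],[-3,-14.5,16,0.43,0,0,1],[-3,-18,20,0.55,0,0,1],[-3,-21,23.5,0.67,0,0,1],[-3,-24,27,0.8,0,0,1],[-3,-27.5,30.5,0.9,0,0,1],[-3,-31,34.5,1.0,0,0,1],[-3,-34,38,1.1,0,0,1]]]}}

```text
clock: 1.15
position: [0.4507, 0.138, 0.2834]
tool_rot: [-0.088, 1.57, -1.569]
force: [1.4, 0.8, 0.4]
grip_width: 0.0855
```

Run:
```python
from h import *
st();go([.568,-.094,.25],np.radians(-9.4),False)
```

```text
t 1.15 p [0.4507 0.138  0.2834] jaw 5.11 tilt [ 0. -0. -1.] F [1.4 0.8 0.4] M [ 0.08 -0.03 -0.04] w 0.0855 q [-0.73  0.25  0.37  1.97 -0.11  0.94 -0.22]
shift cm [3.35, 9.62, 24.15] rot [0.253, 0.0, -0.0] n>= 6.0
```

{"method": "step_arm", "body": {"targets": [[[0.5,1.6,4.2,0.05,0,0,1],[1.2,3.3,8.4,0.1,0,0,1],[2,5,12.6,0.15,0,0,1],[2.7,6.7,16.8,0.2,0,0,1],[3.3,8.4,21,0.25,0,0,1],[3.3,9.6,24.1,0.25,0,0,1],[3.3,9.6,24.1,0.25,0,0,1]]]}}

```text
clock: 1.85
position: [0.5684, -0.0981, 0.25]
tool_rot: [0.106, 1.568, -1.63]
force: [-0.7, 0.2, 0.4]
grip_width: 0.0857
```

Run:
```python
from h import *
T=st(); im=eyes.grab_frame("wrist"); save("w1",im)
print(proj("wrist",[.568,-.094,.097],T))
```

```text
t 1.85 p [ 0.5684 -0.0981  0.25  ] jaw -9.51 tilt [-0.    -0.003 -1.   ] F [-0.7  0.2  0.4] M [0.04 0.04 0.03] w 0.0857 q [-0.26  0.49  0.47  1.75 -0.26  0.96  0.14]
(np.float64(314.6150844283766), np.float64(221.3660769915537))
```

View pics/w1.png

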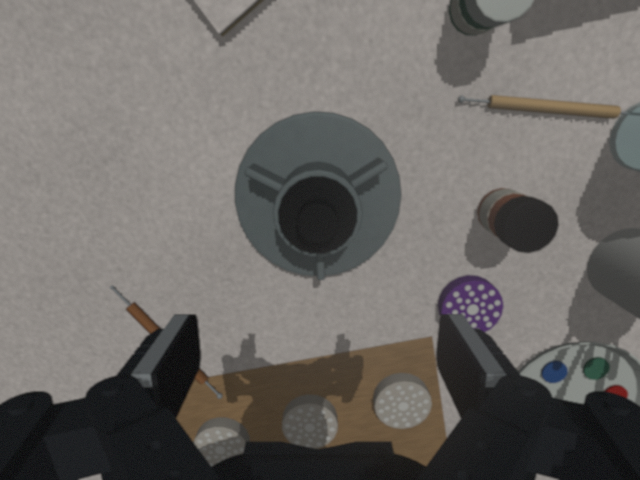

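```bash
cat >> h.py <<'E'
def blob(mask,c,r=None):
    n,l,s,ce=cv2.connectedComponentsWithStats(mask.astype(np.uint8))
    k=l[int(c[1]),int(c[0])]
    if k==0:
        ce2=ce[1:]; big=s[1:,4]>30; k=1+np.argmin(np.hypot(ce2[:,0]-c[0],ce2[:,1]-c[1])+1e4*(~big))
    m=(l==k).astype(np.uint8); ct=max(cv2.findContours(m,cv2.RETR_EXTERNAL,cv2.CHAIN_APPROX_NONE)[0],key=cv2.contourArea)
    return m,ct
E
python3 - <<'E'
from h import *
T=pose()
for n,f,c in [("wrist","w1",(318,223)),("top","top0",(349,250))]:
    im=cv2.imread(f"pics/{f}.png"); b,g,r=[im[...,i].astype(int) for i in range(3)]
    for thr in (25,30,35,40):
        m=(im.max(2)<thr); m,ct=blob(m,c); e=cv2.fitEllipse(cv2.convexHull(ct)); print(n,thr,np.round(e,1) if 0 else e, np.round(onz(n,*e[0],.075,T),4))
    m=(b-r>4)|(g-r>4)&(im.max(2)>0)
    m=cv2.morphologyEx(m.astype(np.uint8),cv2.MORPH_OPEN,np.ones((7,7)))
    m,ct=blob(m,(c[0]-60 if n=="wrist" else c[0]-28,c[1])); e=cv2.fitEllipse(cv2.convexHull(ct)); print("foot",e,np.round(onz(n,*e[0],.014,T),4))
E
```

```text
wrist 25 ((156.26211547851562, 380.3554992675781), (66.27842712402344, 146.37332153320312), 25.598735809326172) [ 0.4102 -0.2131  0.075 ]
wrist 30 ((315.0178527832031, 213.06494140625), (33.30022430419922, 41.31939697265625), 89.20458221435547) [ 0.5675 -0.0908  0.075 ]
wrist 35 ((313.5704040527344, 212.9956817626953), (66.19700622558594, 75.36491394042969), 23.390615463256836) [ 0.5664 -0.0905  0.075 ]
wrist 40 ((316.8208923339844, 214.45957946777344), (74.88829040527344, 76.5273208618164), 80.11189270019531) [ 0.5686 -0.092   0.075 ]
foot ((313.2908020019531, 189.54818725585938), (151.13951110839844, 161.24224853515625), 48.669254302978516) [ 0.5666 -0.0841  0.014 ]
top 25 ((349.6813049316406, 252.26072692871094), (26.274158477783203, 27.565105438232422), 123.23538208007812) [ 0.5652 -0.0968  0.075 ]
top 30 ((349.9037170410156, 252.29063415527344), (27.005706787109375, 27.986190795898438), 115.03165435791016) [ 0.5652 -0.0973  0.075 ]
top 35 ((351.2636413574219, 252.62960815429688), (27.05427360534668, 31.88768196105957), 100.47347259521484) [ 0.5644 -0.1001  0.075 ]
top 40 ((351.5193786621094, 260.337646484375), (41.16453170776367, 53.062583923339844), 80.404052734375) [ 0.5483 -0.1002  0.075 ]
foot ((320.4136657714844, 252.23599243164062), (10.018738746643066, 26.19297218322754), 179.33926391601562) [ 0.5707 -0.0361  0.014 ]
```

Run:
```python
from h import *
T=pose()
print(onz("wrist",318,195,.014,T),onz("wrist",318,215,.075,T),onz("wrist",318.5,218,.097,T)); print(onz("top",349.2,254.7,.014), onz("top",349.7,252.3,.075))
# circles via Hough in wrist
im=cv2.imread("pics/w1.png");g=cv2.GaussianBlur(cv2.cvtColor(im,6),(5,5),0)
for lo,hi in ((15,28),(32,39),(38,50),(75,90)):
    c=cv2.HoughCircles(g,cv2.HOUGH_GRADIENT_ALT if 0 else cv2.HOUGH_GRADIENT,1,20,param1=50,param2=15,minRadius=lo,maxRadius=hi)
    if c is not None:
        c=c[0]; print(lo,hi,[x.tolist() for x in c if np.hypot(x[0]-318,x[1]-210)<30])
```

```text
[ 0.56986261 -0.08958005  0.014     ] [ 0.56944461 -0.09258127  0.075     ] [ 0.57035168 -0.08934911  0.097     ]
[ 0.56368197 -0.09918621  0.014     ] [ 0.56515    -0.09688257  0.075     ]
15 28 []
32 39 [[318.5, 214.5, 38.400001525878906]]
38 50 [[317.5, 214.5, 39.20000076293945]]
75 90 [[317.5, 194.5, 84.0]]
```

Run:
```python
from h import *
T=st(); im=eyes.grab_frame("wrist")[...,::-1].copy(); T2=st()
g=cv2.GaussianBlur(cv2.cvtColor(im,6),(5,5),0)
for lo,hi,z in ((32,39,.075),(38,50,.07),(75,90,.014)):
    c=cv2.HoughCircles(g,cv2.HOUGH_GRADIENT,1,20,param1=50,param2=15,minRadius=lo,maxRadius=hi)
    if c is not None:
        for x in c[0]:
            if np.hypot(x[0]-318,x[1]-210)<30: print(x,onz("wrist",x[0],x[1],z,T))
```

```text
t 1.9 p [ 0.5678 -0.0956  0.2499] jaw -9.4 tilt [-0.001 -0.001 -1.   ] F [-1.2  0.5 -0.4] M [0.03 0.05 0.01] w 0.0854 q [-0.27  0.49  0.47  1.75 -0.26  0.96  0.14]
t 1.95 p [ 0.5675 -0.0939  0.25  ] jaw -9.29 tilt [-0.001 -0.    -1.   ] F [ 1.6  0.9 -0.1] M [-0.03  0.04 -0.04] w 0.0852 q [-0.27  0.49  0.47  1.76 -0.26  0.96  0.14]
[318.5 218.5  38.4] [ 0.56937649 -0.09529274  0.075     ]
[318.5 218.5  39.4] [ 0.5691682 -0.0965632  0.07     ]
[319.5 196.5  82.9] [ 0.57095341 -0.09112421  0.014     ]
```

```bash
cat >> h.py <<'E'
def hough(im,c,R,z,T,tol=3,dist=25,n="wrist",p2=15):
    g=cv2.GaussianBlur(cv2.cvtColor(im,7),(5,5),0)
    cc=cv2.HoughCircles(g,cv2.HOUGH_GRADIENT,1,20,param1=50,param2=p2,minRadius=int(R-tol),maxRadius=int(R+tol))
    if cc is None: print("none"); return
    for x in cc[0]:
        if np.hypot(x[0]-c[0],x[1]-c[1])<dist: print(x,np.round(onz(n,x[0],x[1],z,T),4))
E
python3 - <<'E'
from h import *
for i in range(2):
    T=st(); im=eyes.grab_frame("wrist")
save("w2",im)
hough(im,(318,215),36,.075,T);hough(im,(318,215),42,.07,T);hough(im,(318,197),82,.014,T,6)
E
```

```text
t 1.95 p [ 0.5675 -0.0939  0.25  ] jaw -9.29 tilt [-0.001 -0.    -1.   ] F [ 1.6  0.9 -0.1] M [-0.03  0.04 -0.04] w 0.0852 q [-0.27  0.49  0.47  1.76 -0.26  0.96  0.14]
t 2.0 p [ 0.5675 -0.0929  0.2502] jaw -9.2 tilt [-0.001  0.    -1.   ] F [ 0.   1.4 -0.5] M [ 0.02 -0.01  0.02] w 0.0853 q [-0.27  0.48  0.47  1.76 -0.26  0.96  0.14]
[321.5 222.5  38.4] [ 0.5708 -0.0959  0.075 ]
[320.5 218.5  41.1] [ 0.5703 -0.094   0.07  ]
[319.5 199.5  82.4] [ 0.5702 -0.0909  0.014 ]
```

Run:
```python
from h import *
go([.569,-.095,.099],np.radians(-9.4),False)
```

```text
shift cm [15.13, 0.2, 0.23] rot [0.004, -0.0, 0.0] n>= 4.0
```

View pics/w2.png

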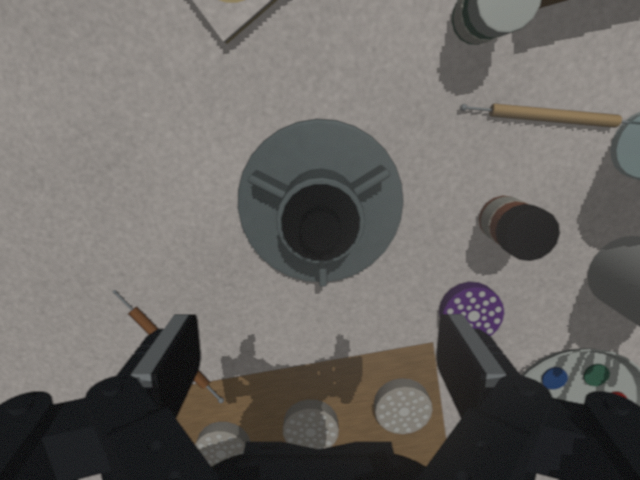

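{"method": "step_arm", "body": {"targets": [[[4,0.2,0.2,0,0,0,1],[8,0.2,0.2,0,0,0,1],[11,0.2,0.2,0,0,0,1],[13,0.2,0.2,0,0,0,1],[14.2,0.2,0.2,0,0,0,1],[15,0.2,0.2,0,0,0,1],[15,0.2,0.2,0,0,0,1],[15,0.2,0.2,0,0,0,0.2],[15,0.2,0.2,0,0,0,0.1],[15,0.2,0.2,0,0,0,0.1]]], "grip_force": 40}}

```text
clock: 3.05
position: [0.5694, -0.0947, 0.101]
tool_rot: [2.01, 1.57, 0.28]
force: [-0.3, 0.1, -0.4]
grip_width: 0.0436
```

{"method": "step_arm", "body": {"targets": [[[0,0,0,0,0,0,0.1],[0,0,0,0,0,0,0.1],[0,0,0,0,0,0,0.1]]]}}

```text
clock: 3.35
position: [0.5697, -0.0947, 0.1016]
tool_rot: [1.955, 1.569, 0.224]
force: [-1.0, 0.6, 6.6]
grip_width: 0.0282
```

Run:
```python
from h import *
T=st(); im=eyes.grab_frame("wrist"); save("w3",im)
```

```text
t 3.35 p [ 0.5697 -0.0947  0.1016] jaw -9.15 tilt [ 0.001  0.    -1.   ] F [-1.   0.6  6.6] M [ 0.09  0.35 -0.01] w 0.0282 q [-0.19  0.69  0.36  1.86 -0.37  0.66  0.23]
```

View pics/w3.png

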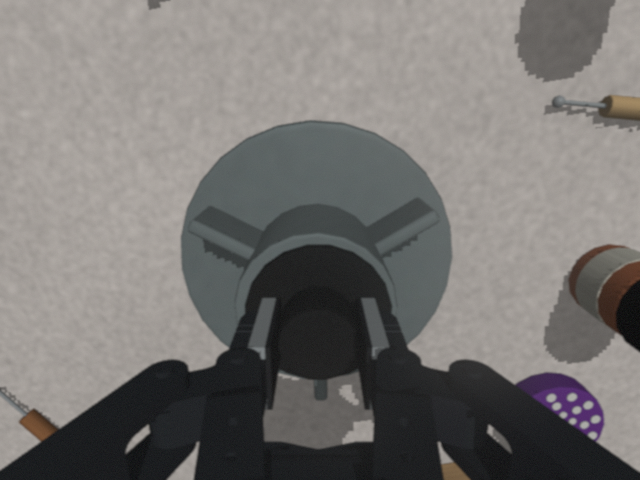

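{"method": "step_arm", "body": {"targets": [[[-1,0,0,0,0,0,0],[-2,0,0,0,0,0,0],[-3.5,0,0,0,0,0,0],[-5,0,0,0,0,0,0],[-8,0,0,0,0,0,0],[-10,0,0,0,0,0,0],[-10,0,0,0,0,0,0],[-10,0,0,0,0,0,0]]]}}

```text
clock: 4.2
position: [0.5697, -0.0945, 0.2024]
tool_rot: [1.938, 1.568, 0.207]
force: [-0.8, -0.1, -1.4]
grip_width: 0.0284
```

Run:
```python
from h import *
T=st(); im=eyes.grab_frame("wrist"); save("w4",im)
hough(im,(318,215),70,.014,T,30,80);
go([.583,.368,.2],np.radians(-9),False)
go([.583,.368,.2],np.radians(30),False)
```

```text
t 4.2 p [ 0.5697 -0.0945  0.2024] jaw -9.14 tilt [ 0.003  0.001 -1.   ] F [-0.8 -0.1 -1.4] M [ 0.02 -0.01  0.01] w 0.0284 q [-0.25  0.55  0.44  1.8  -0.3   0.86  0.17]
[315.5 213.5  95.7] [ 0.5697 -0.093   0.014 ]
[316.5 237.5  50.3] [ 0.5674 -0.1124  0.014 ]
[316.5 292.5  86.1] [ 0.5598 -0.1593  0.014 ]
[301.5 194.5  72.6] [ 0.5615 -0.0766  0.014 ]
[337.5 186.5  61.4] [ 0.5896 -0.0748  0.014 ]
[301.5 253.5  71.3] [ 0.5534 -0.1237  0.014 ]
shift cm [0.2, -6.0, -45.88] rot [-0.002, -0.001, -0.001] n>= 10.0
shift cm [0.2, -6.0, -45.88] rot [-0.683, -0.0, -0.002] n>= 10.0
```

View pics/w4.png

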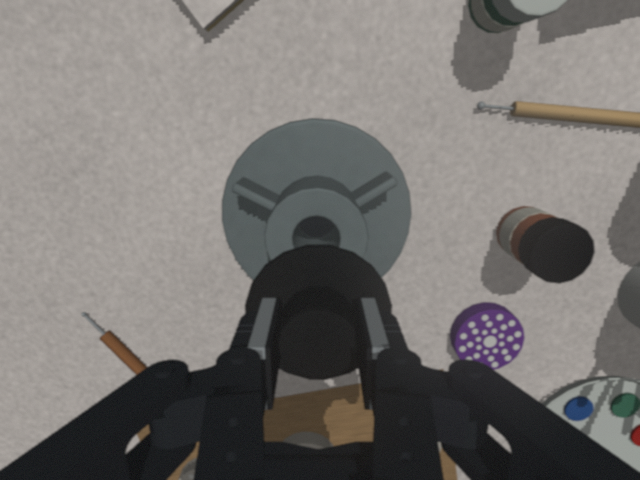

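{"method": "step_arm", "body": {"targets": [[[0,-0.6,-4.5,0,0,0,0],[0,-1.2,-9,0,0,0,0],[0,-1.8,-13.5,0,0,0,0],[0,-2.4,-18,0,0,0,0],[0,-3,-22.5,0,0,0,0],[0,-3.6,-27,0,0,0,0],[0,-4.2,-31.5,0,0,0,0],[0,-4.8,-36,0,0,0,0],[0,-5.4,-40.5,0,0,0,0],[0,-5.9,-45,0,0,0,0]]]}}

```text
clock: 5.25
position: [0.5819, 0.3609, 0.2011]
tool_rot: [0.816, 1.57, -0.914]
force: [0.3, -0.9, 0.4]
grip_width: 0.0283
```

{"method": "step_arm", "body": {"targets": [[[0,0,-2,0,0,0,0],[0,0,-2,0,0,0,0],[0,0,-2,0,0,0,0]]]}}

```text
clock: 5.55
position: [0.5847, 0.3802, 0.2]
tool_rot: [-0.287, 1.569, -2.017]
force: [0.9, -0.6, -1.3]
grip_width: 0.0287
```

Run:
```python
from h import *
T=st(); im=eyes.grab_frame("wrist"); save("w5",im)
go([.585,.368,.050],np.radians(-9),False)
```

```text
t 5.55 p [0.5847 0.3802 0.2   ] jaw -9.11 tilt [-0.001 -0.002 -1.   ] F [ 0.9 -0.6 -1.3] M [-0.03 -0.01  0.01] w 0.0287 q [-0.91  0.74  0.43  1.45 -0.33  1.03 -0.57]
shift cm [15.04, 0.18, 1.11] rot [-0.003, 0.002, 0.0] n>= 4.0
```

View pics/w5.png

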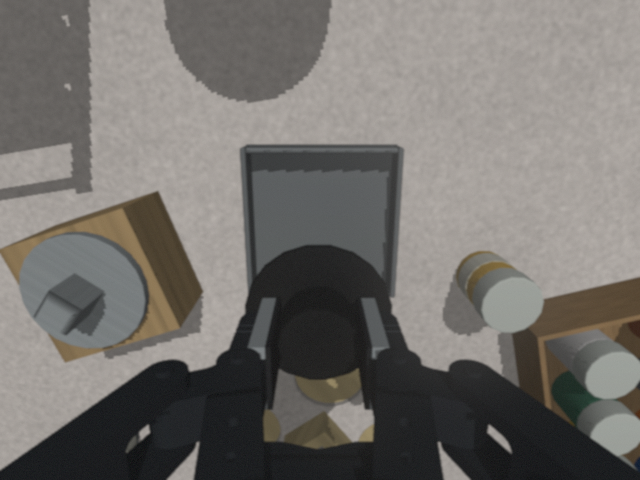

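Run:
```python
from h import *
T=pose(); print(onz("wrist",321,222,.03,T),onz("wrist",243,148,.03,T),onz("wrist",403,148,.03,T))
```

```text
[0.58823088 0.37798721 0.03      ] [0.54286748 0.43923601 0.03      ] [0.65295538 0.42162866 0.03      ]
```

Run:
```python
from h import *
go([.588,.374,.047],np.radians(-9),False)
```

```text
shift cm [15.34, 0.38, 0.47] rot [-0.003, 0.002, 0.0] n>= 4.0
```

{"method": "step_arm", "body": {"targets": [[[4,0.4,0.5,0,0,0,0],[8,0.4,0.5,0,0,0,0],[11.5,0.4,0.5,0,0,0,0],[14,0.4,0.5,0,0,0,0],[15.2,0.4,0.5,0,0,0,0],[15.2,0.4,0.5,0,0,0,0],[15.2,0.4,0.5,0,0,0,0],[15.2,0.4,0.5,0,0,0,0.55],[15.2,0.4,0.5,0,0,0,0.55],[15.2,0.4,0.5,0,0,0,0.55]]]}}

```text
clock: 6.6
position: [0.5884, 0.3739, 0.0492]
tool_rot: [0.467, 1.57, -1.264]
force: [0.3, 0.1, 0.2]
grip_width: 0.0469
```

{"method": "step_arm", "body": {"targets": [[[-1,0,0,0,0,0,0.55],[-4,0,0,0,0,0,0.55],[-8,0,0,0,0,0,0.8],[-12,0,0,0,0,0,1],[-16,0,0,0,0,0,1],[-20,0,0,0,0,0,1],[-20,0,0,0,0,0,1]]]}}

```text
clock: 7.3
position: [0.5903, 0.3747, 0.2561]
tool_rot: [2.225, 1.562, 0.493]
force: [0.7, -0.1, -0.3]
grip_width: 0.0852
```

Run:
```python
from h import *
T=st(); im=eyes.grab_frame("wrist"); save("w6",im)
go([.425,.362,.25],np.radians(-9),False)
```

```text
t 7.3 p [0.5903 0.3747 0.2561] jaw -9.19 tilt [ 0.007  0.004 -1.   ] F [ 0.7 -0.1 -0.3] M [ 0.   -0.02 -0.  ] w 0.0852 q [-0.91  0.68  0.45  1.4  -0.31  1.12 -0.58]
shift cm [0.22, -16.02, 3.86] rot [-0.003, -0.003, -0.004] n>= 4.0
```

View pics/w6.png

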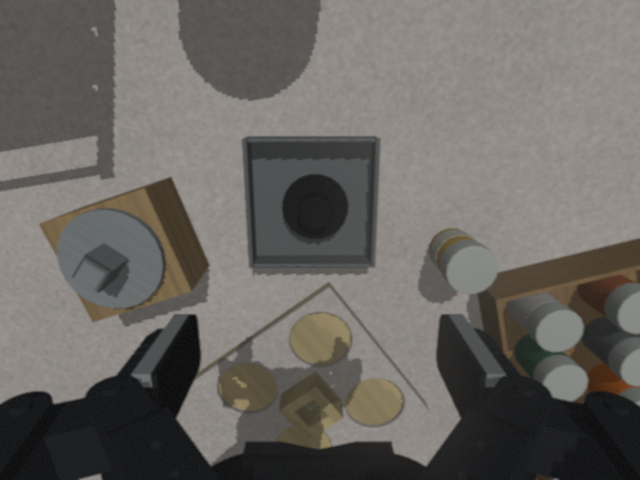

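{"method": "step_arm", "body": {"targets": [[[0,-4.5,1,0,0,0,1],[0,-9,2,0,0,0,1],[0,-13,3,0,0,0,1],[0,-16,3.8,0,0,0,1],[0,-16,3.8,0,0,0,1],[0,-16,3.8,0,0,0,1],[0,-16,3.8,0,0,0,1]]]}}

```text
clock: 8.05
position: [0.4259, 0.3624, 0.2521]
tool_rot: [2.107, 1.566, 0.375]
force: [1.0, -0.4, 0.9]
grip_width: 0.0853
```

Run:
```python
from h import *
T=st(); im=eyes.grab_frame("wrist"); save("w7",im,(160,120,480,360),2.5)
print(proj("wrist",[.425,.362,.102],T),proj("wrist",[.425,.362,.07],T))
```

```text
t 8.05 p [0.4259 0.3624 0.2521] jaw -9.21 tilt [ 0.005  0.002 -1.   ] F [ 1.  -0.4  0.9] M [ 0.02  0.01 -0.08] w 0.0853 q [-1.16  0.45  0.48  1.8  -0.25  0.94 -0.74]
(np.float64(314.02089562594574), np.float64(229.8307380742639)) (np.float64(314.2578871781035), np.float64(218.4192374963941))
```

View pics/w7.png

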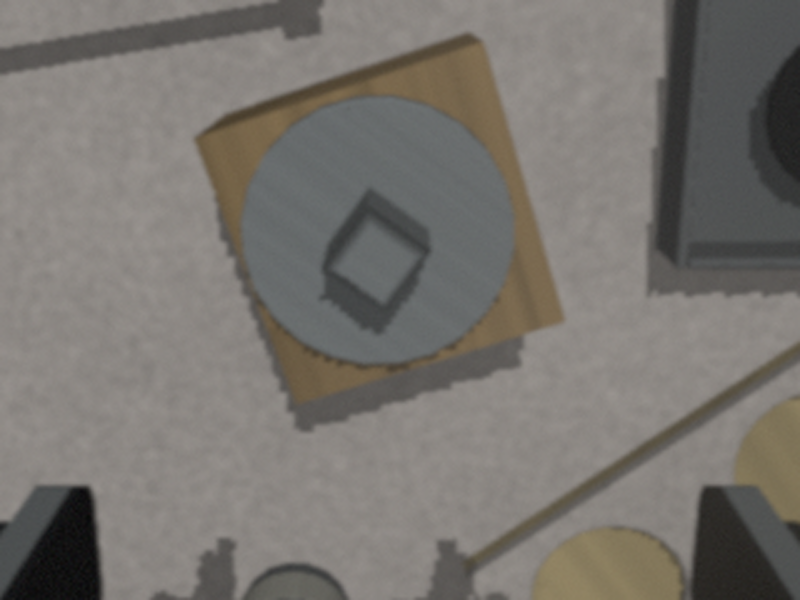

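Run:
```python
from h import *
T=pose()
C=[(376,211),(424,253),(383,305),(332,262)]
P=np.array([onz("wrist",u/2.5+160,v/2.5+120,.102,T) for u,v in C]); print(P.round(4),P.mean(0))
for i in range(4):
    d=P[(i+1)%4]-P[i]; print(np.linalg.norm(d),np.degrees(np.arctan2(d[1],d[0]))%90)
im=eyes.grab_frame("wrist")
hough(im,(311,212),54,.07,T,5)
m=(cv2.cvtColor(im,7)); 
T=st()
print(onz("wrist",378/2.5+160,230/2.5+120,.07,T))
```

```text
[[0.4256 0.3799 0.102 ]
 [0.4367 0.3662 0.102 ]
 [0.4232 0.3533 0.102 ]
 [0.4114 0.3678 0.102 ]] [0.4241929  0.36680718 0.102     ]
0.017562756175775823 38.95086543097585
0.018694642091248007 43.757571694100506
0.018654864635107772 39.24130219416935
0.018729471753872313 40.4030005222314
[310.5 210.5  53.9] [0.4233 0.3685 0.07  ]
t 8.15 p [0.426  0.3622 0.2519] jaw -9.24 tilt [ 0.005  0.002 -1.   ] F [-0.2  0.3  0.2] M [0.02 0.01 0.04] w 0.0854 q [-1.16  0.46  0.48  1.8  -0.25  0.94 -0.74]
[0.42361595 0.3671482  0.07      ]
```

Run:
```python
from h import *
go([.4237,.3670,.18],np.radians(40.5),False)
```

```text
shift cm [7.19, -0.34, -0.42] rot [-0.868, -0.0, -0.005] n>= 6.0
```

{"method": "step_arm", "body": {"targets": [[[1,-0.3,-0.4,-0.15,0,0,1],[2,-0.3,-0.4,-0.3,0,0,1],[3,-0.3,-0.4,-0.45,0,0,1],[4,-0.3,-0.4,-0.6,0,0,0.8],[5.5,-0.3,-0.4,-0.75,0,0,0.7],[7,-0.3,-0.4,-0.868,0,0,0.6],[7,-0.3,-0.4,-0.868,0,0,0.6],[7,-0.3,-0.4,-0.868,0,0,0.6],[7,-0.3,-0.4,-0.868,0,0,0.6]]]}}

```text
clock: 9.05
position: [0.4246, 0.3668, 0.1826]
tool_rot: [1.239, 1.565, 0.371]
force: [0.9, -0.7, -0.6]
grip_width: 0.0512
```

Run:
```python
from h import *
T=st(); im=eyes.grab_frame("wrist"); save("w8",im,(160,160,480,400),2.5)
hough(im,(311,220),75,.07,T,12,50)
go([.4237,.3670,.099],np.radians(40.5),False)
```

```text
t 9.05 p [0.4246 0.3668 0.1826] jaw 40.3 tilt [ 0.005  0.002 -1.   ] F [ 0.9 -0.7 -0.6] M [-0.02  0.05  0.02] w 0.0512 q [-0.98  0.52  0.22  1.85 -0.15  0.78  0.02]
[312.5 245.5  70.9] [0.4236 0.3647 0.07  ]
[308.5 221.5  84.2] [0.4122 0.3746 0.07  ]
shift cm [8.36, -0.1, -0.07] rot [-0.003, 0.002, -0.005] n>= 2.0
```

View pics/w8.png

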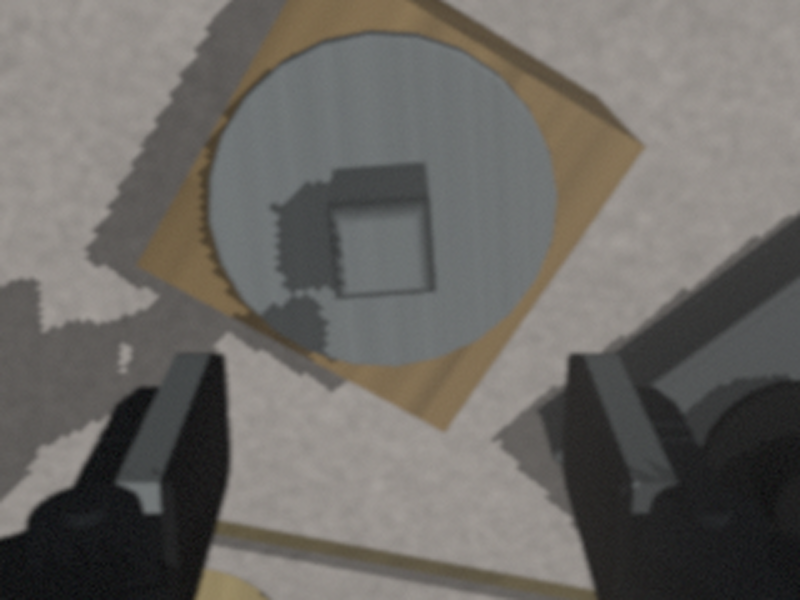

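Run:
```python
from h import *
T=pose()
print(onz("wrist",382/2.5+160,198.5/2.5+160,.07,T), onz("wrist",385/2.5+160,248/2.5+160,.102,T))
p=onz("wrist",382/2.5+160,198.5/2.5+160,.07,T)[:2]
go([.4232,.3675,.099],np.radians(44.3),False)
```

```text
[0.42115785 0.36790941 0.07      ] [0.4223626  0.36781965 0.102     ]
shift cm [8.36, -0.1, -0.14] rot [-0.069, 0.002, -0.005] n>= 2.0
```

{"method": "step_arm", "body": {"targets": [[[3,-0.1,-0.1,-0.07,0,-0.005,0.6],[5.5,-0.1,-0.1,-0.07,0,-0.005,0.6],[7.5,-0.1,-0.1,-0.07,0,-0.005,0.6],[8.3,-0.1,-0.1,-0.07,0,-0.005,0.6],[8.3,-0.1,-0.1,-0.07,0,-0.005,0.6],[8.3,-0.1,-0.1,-0.07,0,-0.005,0.1],[8.3,-0.1,-0.1,-0.07,0,-0.005,0],[8.3,-0.1,-0.1,-0.07,0,-0.005,0],[8.3,-0.1,-0.1,-0.07,0,-0.005,0]]], "grip_force": 30}}

```text
clock: 10.0
position: [0.4237, 0.3675, 0.1008]
tool_rot: [0.74, 1.568, -0.056]
force: [-1.9, -2.0, 6.4]
grip_width: 0.0212
```

Run:
```python
from h import *
T=st()
```

```text
t 10.0 p [0.4237 0.3675 0.1008] jaw 44.35 tilt [ 0.002 -0.    -1.   ] F [-1.9 -2.   6.4] M [-0.38  0.46  0.03] w 0.0212 q [-0.94  0.64  0.16  1.9  -0.17  0.62  0.1 ]
```

{"method": "step_arm", "body": {"targets": [[[0,0,0,0,0,0,0],[0,0,0,0,0,0,0],[-0.5,0,0,0,0,0,0],[-2,0,0,0,0,0,0],[-4,0,0,0,0,0,0],[-7,0,0,0,0,0,0],[-10,0,0,0,0,0,0],[-11,0,0,0,0,0,0],[-11,0,0,0,0,0,0],[-11,0,0,0,0,0,0]]], "grip_force": 100}}

```text
clock: 11.0
position: [0.423, 0.3673, 0.2097]
tool_rot: [0.237, 1.569, -0.56]
force: [-0.3, -0.6, -4.6]
grip_width: 0.0197
```

Run:
```python
from h import *
T=st();  im=eyes.grab_frame("wrist"); save("w9",im)
im=eyes.grab_frame("side"); save("s9",im,(150,60,350,210),4)
```

```text
t 11.0 p [0.423  0.3673 0.2097] jaw 44.36 tilt [ 0.002 -0.001 -1.   ] F [-0.3 -0.6 -4.6] M [-0.02  0.01  0.03] w 0.0197 q [-0.98  0.48  0.21  1.83 -0.13  0.85  0.07]
```

View pics/w9.png

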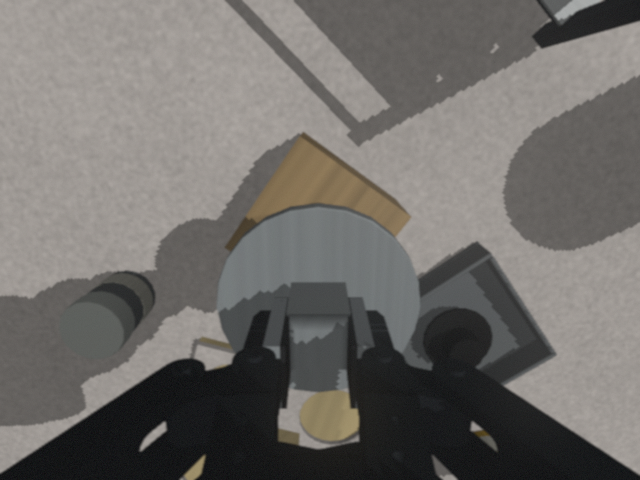

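View pics/s9.png

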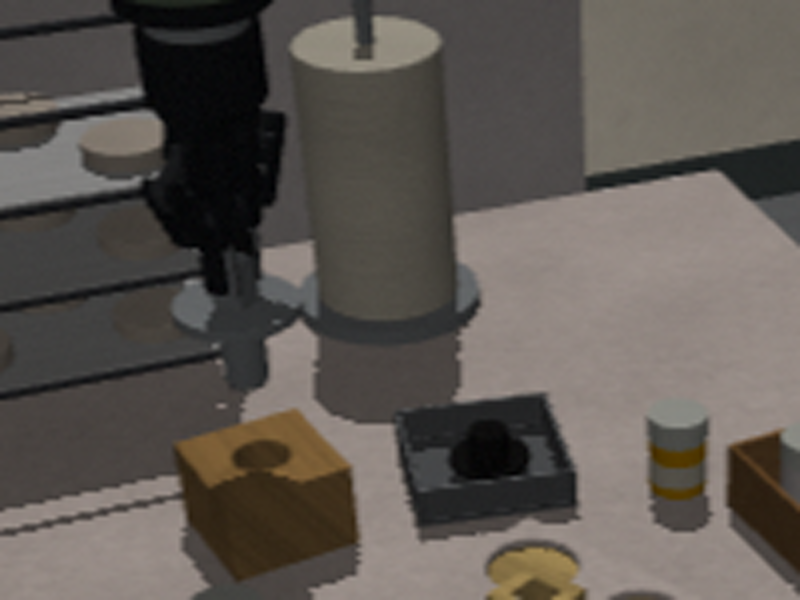

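Run:
```python
from h import *
T=st();  im=cv2.imread("pics/w9.png")
g=cv2.Canny(cv2.GaussianBlur(cv2.cvtColor(im,6),(3,3),0),30,80)
ys,xs=np.nonzero(g)
# edge points near expected collar outline (upper half), refine by plane back-projection + circle fit
z=T[2,3]-.0308
P=np.array([onz("wrist",u,v,z,T) for u,v in zip(xs,ys)])
from scipy.optimize import least_squares
c=T[:2,3].copy(); 
for tol in (.006,.004,.002,.0015,.0015):
    r=np.hypot(P[:,0]-c[0],P[:,1]-c[1]); k=(abs(r-.042)<tol)&(ys<310)
    s=least_squares(lambda q:np.hypot(P[k,0]-q[0],P[k,1]-q[1])-.042,c,loss="soft_l1",f_scale=.0005); c=s.x
    print(c,k.sum())
d=T[:3,:3].T@(np.append(c,z)-T[:3,3]); print("tool offset mm",d*1000)
```

```text
t 11.1 p [0.423  0.3671 0.2094] jaw 44.35 tilt [ 0.001 -0.002 -1.   ] F [ 0.6 -0.6 -4.4] M [-0.03 -0.01  0.03] w 0.0197 q [-0.98  0.48  0.21  1.83 -0.13  0.85  0.07]Traceback (most recent call last):
  File "<stdin>", line 7, in <module>
  File "h.py", line 11, in onz
    o,d=ray(n,u,v,pose); return o+d*(z-o[2])/d[2]
        ~~~^^^^^^^^^^^^
  File "h.py", line 4, in ray
    c=eyes.get_calibration(n)
ValueError: time passes only in moves, steps and waits
```

```bash
cat >> h.py <<'E'
CAL={n:eyes.get_calibration(n) for n in ("side","top","wrist")}
def ray(n,u,v,pose=None):
    c=CAL[n]
    d=np.array([(u-c["cx"])/c["fx"],(v-c["cy"])/c["fy"],1.])
    T=pose@np.array(c["hand_eye"]) if n=="wrist" else np.linalg.inv(np.array(c["camera_from_world"]))
    return T[:3,3],T[:3,:3]@d
from scipy.optimize import least_squares
def circ(im,n,z,T,c,R,sel=lambda xs,ys:ys>=0,tols=(.006,.004,.002,.0015,.0015),lo=30,hi=80,fitR=False):
    "robust circle fit of edge points back-projected on plane z; c initial world xy, R radius m"
    g=cv2.Canny(cv2.GaussianBlur(cv2.cvtColor(im,7),(3,3),0),lo,hi)
    ys,xs=np.nonzero(g); k=sel(xs,ys); xs=xs[k];ys=ys[k]
    P=np.array([onz(n,u,v,z,T) for u,v in zip(xs,ys)]); q=np.array([c[0],c[1],R])
    for t in tols:
        r=np.hypot(P[:,0]-q[0],P[:,1]-q[1]); k=abs(r-q[2])<t
        f=(lambda x:np.hypot(P[k,0]-x[0],P[k,1]-x[1])-(x[2] if fitR else R))
        q=least_squares(f,q,loss="soft_l1",f_scale=.0005).x
        if not fitR: q[2]=R
    ang=np.degrees(np.arctan2(P[k,1]-q[1],P[k,0]-q[0])); cov=len(set((ang//15).astype(int)))
    print("circ",np.round(q,4),"n",k.sum(),"cov",cov,"/24"); return q
E
python3 - <<'E'
from h import *
T=pose();  im=cv2.imread("pics/w9.png")[...,::-1].copy()
z=T[2,3]-.0308
for f in (False,True):
    q=circ(im,"wrist",z,T,T[:2,3],.042,lambda x,y:y<310,fitR=f)
    print("tool offset mm",T[:3,:3].T@(np.append(q[:2],z)-T[:3,3])*1000)
E
```

```text
circ [0.4239 0.3674 0.042 ] n 550 cov 14 /24
tool offset mm [30.80032614  0.92032667  0.37429544]
circ [0.4231 0.3682 0.0412] n 551 cov 14 /24
tool offset mm [30.79817587  0.85844664 -0.72783984]
```

Run:
```python
from h import *
def mk(p,j,t):
    R=down(np.radians(j)); x=np.array(t)/np.linalg.norm(t); y=R[:,1]-x*(R[:,1]@x); y/=np.linalg.norm(y)
    T=np.eye(4); T[:3,:3]=np.stack([x,y,np.cross(x,y)],1); T[:3,3]=p; return T
L=lambda f:cv2.imread(f"pics/{f}.png")[...,::-1].copy()
for f,T in (("w4",mk([.5697,-.0945,.2024],-9.14,[.003,.001,-1])),("w2",mk([.5675,-.0929,.2502],-9.2,[-.001,0,-1])),("w3",mk([.5697,-.0947,.1016],-9.15,[.001,0,-1]))):
    im=L(f); print(f); s=lambda x,y:y<(265 if f=="w4" else 330)
    for z,R in ((.014,.075),(.07,.034)):
        q=circ(im,"wrist",z,T,(.569,-.095),R,s)
        print("tool", np.round(T[:3,:3].T@(np.append(q[:2],z)-T[:3,3])*1000,1))
for z,R in ((.014,.075),(.07,.034)):circ(L("top0"),"top",z,None,(.565,-.097),R)
```

```text
w4
circ [ 0.5687 -0.0978  0.075 ] n 373 cov 17 /24
tool [188.4  -0.9   3.7]
circ [ 0.5697 -0.0975  0.034 ] n 164 cov 13 /24
tool [1.324e+02 1.000e-01 3.200e+00]
w2
circ [ 0.5689 -0.0974  0.075 ] n 507 cov 24 /24
tool [236.2   2.3   4.2]
circ [ 0.5673 -0.094   0.034 ] n 210 cov 18 /24
tool [1.802e+02 1.000e-01 1.000e+00]
w3
circ [ 0.5687 -0.0982  0.075 ] n 480 cov 13 /24
tool [87.6 -0.5  3.6]
circ [ 0.5689 -0.0981  0.034 ] n 333 cov 15 /24
tool [31.6 -0.2  3.4]
circ [ 0.5652 -0.0972  0.075 ] n 183 cov 22 /24
circ [ 0.5616 -0.0941  0.034 ] n 53 cov 15 /24
```

Run:
```python
from h import *
T=st();go([.569,-.098,.21],np.radians(44.35),False)
```

```text
t 11.1 p [0.423  0.3671 0.2094] jaw 44.35 tilt [ 0.001 -0.002 -1.   ] F [ 0.6 -0.6 -4.4] M [-0.03 -0.01  0.03] w 0.0197 q [-0.98  0.48  0.21  1.83 -0.13  0.85  0.07]
shift cm [0.03, -22.07, 43.47] rot [0.0, 0.002, 0.001] n>= 10.0
```

{"method": "step_arm", "body": {"targets": [[[0,-1,2,0,0,0,0],[0,-3,6,0,0,0,0],[0,-5.1,10,0,0,0,0],[0,-7.1,14,0,0,0,0],[0,-9.1,18,0,0,0,0],[0,-11.2,22,0,0,0,0],[0,-13.2,26,0,0,0,0],[0,-15.2,30,0,0,0,0],[0,-17.2,34,0,0,0,0],[0,-19,37.5,0,0,0,0]]]}}

```text
clock: 12.1
position: [0.5492, -0.0363, 0.2091]
tool_rot: [-0.96, 1.568, -1.757]
force: [0.3, 0.7, -4.3]
grip_width: 0.0196
```

Run:
```python
from h import *
T=st();go([.569,-.098,.175],np.radians(44.35),False)
```

```text
t 12.1 p [ 0.5492 -0.0363  0.2091] jaw 44.31 tilt [-0.    -0.002 -1.   ] F [ 0.3  0.7 -4.3] M [ 0.1  -0.03  0.01] w 0.0196 q [-0.24  0.47  0.27  1.85 -0.16  0.84  0.88]
shift cm [3.43, -2.89, 5.79] rot [-0.001, 0.001, 0.002] n>= 2.0
```

{"method": "step_arm", "body": {"targets": [[[0,-1.5,3,0,0,0,0],[0,-2.5,5,0,0,0,0],[0.5,-2.9,5.8,0,0,0,0],[2,-2.9,5.8,0,0,0,0],[2,-2.9,5.8,0,0,0,0],[2,-2.9,5.8,0,0,0,0],[2,-2.9,5.8,0,0,0,0]]]}}

```text
clock: 12.8
position: [0.5691, -0.0974, 0.1895]
tool_rot: [-0.963, 1.569, -1.759]
force: [0.1, -1.2, -4.3]
grip_width: 0.0196
```

Run:
```python
from h import *
T=st();go([.569,-.098,.158],np.radians(44.35),False)
im=eyes.grab_frame("side"); save("s10",im,(270,190,410,310),5)
im=eyes.grab_frame("wrist"); save("w10",im)
```

```text
t 12.8 p [ 0.5691 -0.0974  0.1895] jaw 44.36 tilt [-0.    -0.002 -1.   ] F [ 0.1 -1.2 -4.3] M [-0.04 -0.02  0.01] w 0.0196 q [-0.12  0.54  0.26  1.8  -0.18  0.83  1.  ]
shift cm [3.15, -0.04, 0.03] rot [0.0, 0.001, 0.002] n>= 1.0
```

View pics/s10.png

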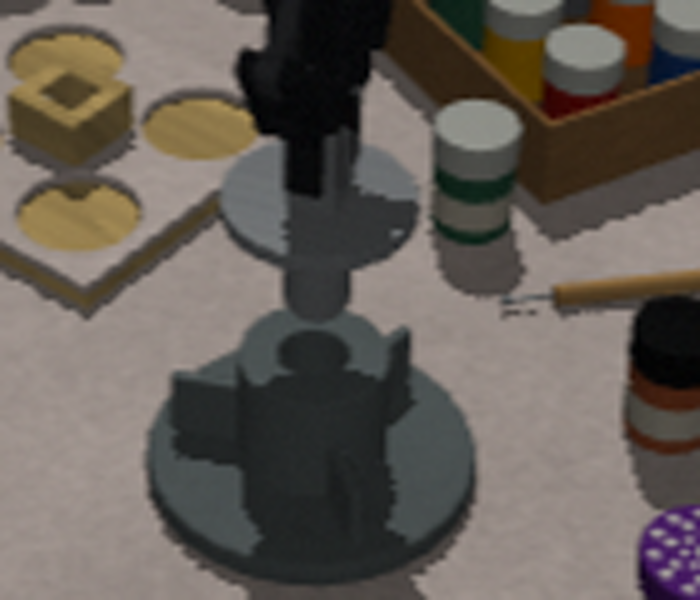

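View pics/w10.png

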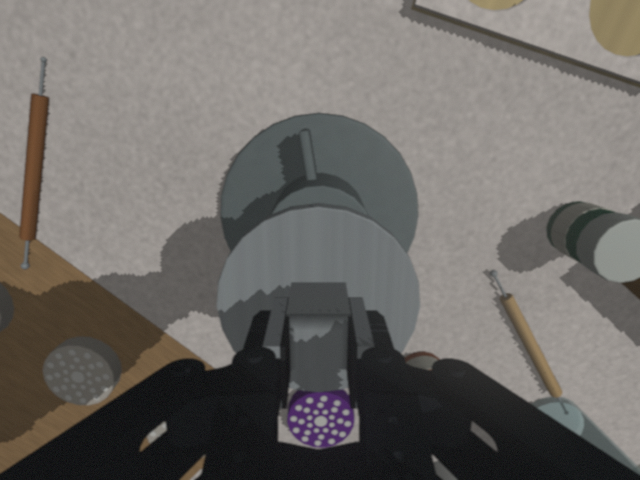

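Run:
```python
from h import *
T=st(); im=cv2.imread("pics/w10.png")[...,::-1].copy()
q=circ(im,"wrist",.014,T,(.569,-.098),.075,lambda x,y:(y<280))
z=T[2,3]-.0308
q=circ(im,"wrist",z,T,T[:2,3],.042,lambda x,y:(y<310)&(y>200))
go([.569,-.098,.158],np.radians(44.35),False)
```

```text
t 12.9 p [ 0.5692 -0.0976  0.1897] jaw 44.34 tilt [ 0.    -0.002 -1.   ] F [ 0.3 -0.3 -4.3] M [-0. -0. -0.] w 0.0198 q [-0.12  0.54  0.26  1.8  -0.18  0.83  1.  ]
circ [ 0.5691 -0.0976  0.075 ] n 431 cov 15 /24
circ [ 0.5701 -0.0976  0.042 ] n 455 cov 14 /24
shift cm [3.17, -0.03, 0.01] rot [-0.0, 0.002, 0.001] n>= 1.0
```

{"method": "step_arm", "body": {"targets": [[[1.5,0,0,0,0,0,0],[2.5,0,0,0,0,0,0],[3,0,0,0,0,0,0],[3.3,0,0,0,0,0,0],[3.6,0,0,0,0,0,0],[3.9,0,0,0,0,0,0],[4.2,0,0,0,0,0,0],[4.5,0,0,0,0,0,0],[4.5,0,0,0,0,0,0]]]}}

```text
clock: 13.8
position: [0.5692, -0.0975, 0.1444]
tool_rot: [-0.783, 1.569, -1.579]
force: [1.3, 3.1, -6.1]
grip_width: 0.0199
```

Run:
```python
from h import *
T=st();go([.569,-.098,.11],np.radians(44.35),False)
```

```text
t 13.8 p [ 0.5692 -0.0975  0.1444] jaw 44.35 tilt [-0.    -0.002 -1.   ] F [ 1.3  3.1 -6.1] M [ 0.93 -0.1  -0.03] w 0.0199 q [-0.1   0.6   0.24  1.83 -0.2   0.73  1.02]
shift cm [3.44, -0.04, 0.02] rot [0.0, 0.001, 0.001] n>= 1.0
```

{"method": "step_arm", "body": {"targets": [[[0.3,0.03,-0.03,0,0,0,0],[0.8,0.03,-0.03,0,0,0,0],[1.3,0.03,-0.03,0,0,0,0],[1.8,0.03,-0.03,0,0,0,0],[2.2,0.03,-0.03,0,0,0,0],[2.6,0.03,-0.03,0,0,0,0],[2.9,0.03,-0.03,0,0,0,0],[3.1,0.03,-0.03,0,0,0,0],[3.2,0.03,-0.03,0,0,0,0]]]}}

```text
clock: 14.7
position: [0.5691, -0.0972, 0.1122]
tool_rot: [-0.872, 1.569, -1.669]
force: [-0.7, 1.2, -4.1]
grip_width: 0.0197
```

Run:
```python
from h import *
T=st()
```

```text
t 14.7 p [ 0.5691 -0.0972  0.1122] jaw 44.35 tilt [-0.    -0.002 -1.   ] F [-0.7  1.2 -4.1] M [ 0.33  0.22 -0.05] w 0.0197 q [-0.09  0.65  0.23  1.85 -0.22  0.67  1.03]
```

Smooth. Last few millimetres, watching the force.

{"method": "step_arm", "body": {"targets": [[[0.15,0,0,0,0,0,0],[0.3,0,0,0,0,0,0],[0.4,0,0,0,0,0,0],[0.45,0,0,0,0,0,0],[0.5,0,0,0,0,0,0]]]}}

```text
clock: 15.2
position: [0.5691, -0.0972, 0.109]
tool_rot: [-0.519, 1.569, -1.316]
force: [-17.6, 5.7, 43.9]
grip_width: 0.0196
```

Run:
```python
from h import *
T=st()
im=eyes.grab_frame("side"); save("s11",im,(270,190,410,310),5)
```

```text
t 15.2 p [ 0.5691 -0.0972  0.109 ] jaw 44.34 tilt [ 0.    -0.001 -1.   ] F [-17.6   5.7  43.9] M [1.17 3.61 0.04] w 0.0196 q [-0.09  0.65  0.22  1.85 -0.22  0.66  1.03]
```

View pics/s11.png

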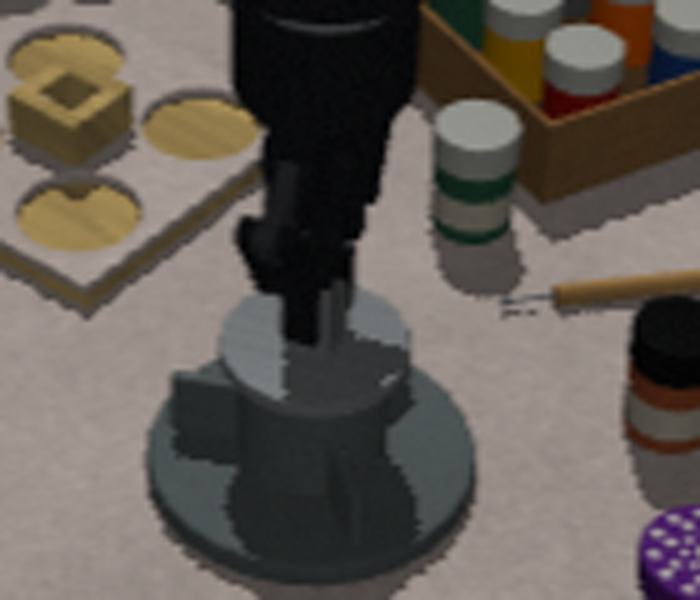

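{"method": "step_arm", "body": {"targets": [[[-0.2,0,0,0,0,0,0],[-0.2,0,0,0,0,0,0.6],[-0.2,0,0,0,0,0,0.6],[-0.2,0,0,0,0,0,0.6],[-2,0,0,0,0,0,0.6],[-5,0,0,0,0,0,0.6],[-9,0,0,0,0,0,1],[-12,0,0,0,0,0,1],[-14,0,0,0,0,0,1],[-14,0,0,0,0,0,1]]], "grip_force": 40}}

```text
clock: 16.25
position: [0.5702, -0.0973, 0.2516]
tool_rot: [0.466, 1.566, -0.331]
force: [0.3, -0.6, -1.2]
grip_width: 0.0851
```

{"method": "step_arm", "body": {"targets": [[[0,0,0,0,0,0,1],[0,0,0,0,0,0,1],[0,0,0,0,0,0,1]]]}}

```text
clock: 16.55
position: [0.5699, -0.0973, 0.2507]
tool_rot: [0.347, 1.567, -0.451]
force: [-0.6, 0.5, 0.4]
grip_width: 0.0853
```

Run:
```python
from h import *
T=st()
im=eyes.grab_frame("wrist"); save("w12",im,(160,120,480,360),2.5)
circ(im,"wrist",.078,T,(.569,-.0975),.042)
circ(im,"wrist",.014,T,(.569,-.0975),.075)
go([.552,.168,.25],np.radians(44.3),False)
```

```text
t 16.55 p [ 0.5699 -0.0973  0.2507] jaw 44.33 tilt [ 0.003 -0.002 -1.   ] F [-0.6  0.5  0.4] M [ 0.04 -0.01 -0.03] w 0.0853 q [-0.14  0.46  0.29  1.74 -0.16  0.95  0.98]
circ [ 0.5696 -0.0968  0.042 ] n 409 cov 24 /24
circ [ 0.5681 -0.0971  0.075 ] n 487 cov 22 /24
shift cm [0.03, 17.25, -20.23] rot [0.0, 0.004, -0.001] n>= 6.0
```

View pics/w12.png

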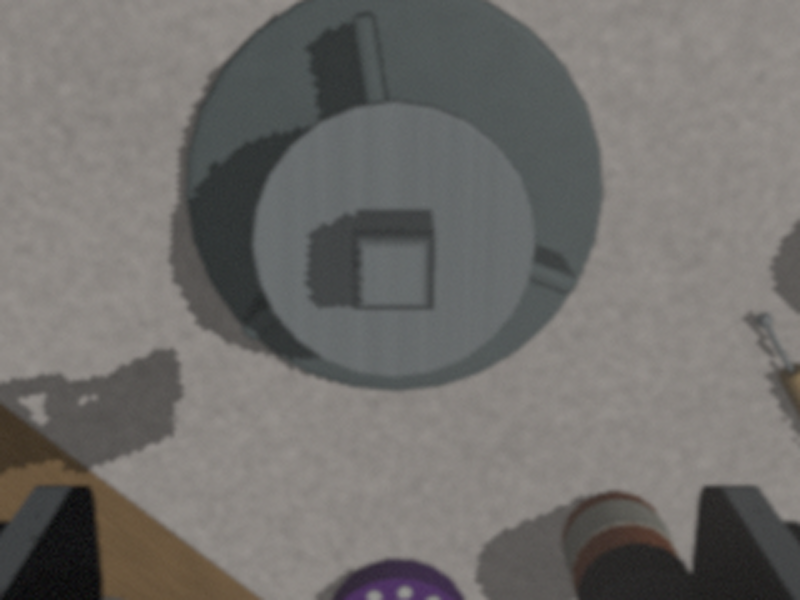

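{"method": "step_arm", "body": {"targets": [[[0,2.5,-3,0,0,0,1],[0,5.5,-6.4,0,0,0,1],[0,8.5,-10,0,0,0,1],[0,11.5,-13.5,0,0,0,1],[0,14.5,-17,0,0,0,1],[0,16.5,-19.4,0,0,0,1],[0,17.2,-20.2,0,0,0,1],[0,17.2,-20.2,0,0,0,1],[0,17.2,-20.2,0,0,0,1]]]}}

```text
clock: 17.5
position: [0.5519, 0.1661, 0.2501]
tool_rot: [0.13, 1.567, -0.668]
force: [0.1, -0.7, -0.5]
grip_width: 0.0854
```

Run:
```python
from h import *
T=st()
im=eyes.grab_frame("wrist"); save("w13",im)
```

```text
t 17.5 p [0.5519 0.1661 0.2501] jaw 44.27 tilt [ 0.003 -0.002 -1.   ] F [ 0.1 -0.7 -0.5] M [-0.04 -0.01  0.03] w 0.0854 q [-0.57  0.46  0.25  1.75 -0.13  0.95  0.5 ]
```

View pics/w13.png

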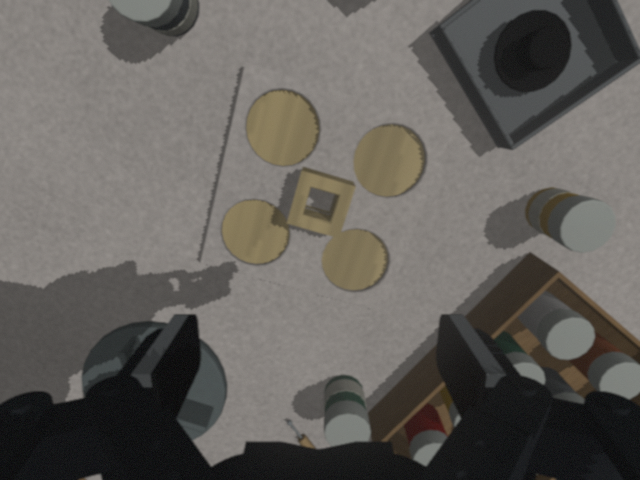

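```bash
cat >> h.py <<'E'
def pockets(im,n,T,cs,zrim,board_bottom=0):
    P=[]
    for c in cs: 
        w=onz(n,c[0],c[1],zrim,T); q=circ(im,n,zrim,T,w[:2],.0315,tols=(.005,.003,.002,.0015)); P.append(q[:2])
    P=np.array(P); print("centre",P.mean(0).round(4)); 
    for i in range(4):
        d=P[(i+1)%4]-P[i]; print("side",round(np.hypot(*d),4),"ang",round(np.degrees(np.arctan2(d[1],d[0])),2), "mod90",round(np.degrees(np.arctan2(d[1],d[0]))%90,2))
    return P
E
python3 - <<'E'
from h import *
T=st(); im=cv2.imread("pics/w13.png")[...,::-1].copy()
pockets(im,"wrist",T,[(282,127),(389,160),(355,259),(255,231)],.014)
b=[(303,169),(355,184),(340,236),(288,220)]
W=np.array([onz("wrist",*p,.04,T) for p in b]); print(W.mean(0),[np.degrees(np.arctan2(*(W[(i+1)%4]-W[i])[1::-1]))%90 for i in range(4)])
E
```

```text
t 17.55 p [0.5521 0.1657 0.2502] jaw 44.22 tilt [ 0.003 -0.002 -1.   ] F [-0.1 -0.8  0.7] M [-0.06 -0.04 -0.05] w 0.0854 q [-0.57  0.46  0.25  1.75 -0.13  0.95  0.5 ]
circ [0.4882 0.189  0.0315] n 317 cov 24 /24
circ [0.5726 0.2339 0.0315] n 267 cov 24 /24
circ [0.6172 0.1492 0.0315] n 227 cov 24 /24
circ [0.5319 0.1046 0.0315] n 225 cov 23 /24
centre [0.5525 0.1692]
side 0.0956 ang 28.04 mod90 28.04
side 0.0958 ang -62.24 mod90 27.76
side 0.0962 ang -152.38 mod90 27.62
side 0.0951 ang 117.38 mod90 27.38
[0.55220113 0.17059387 0.04      ] [np.float64(28.248405071970485), np.float64(29.74700294468027), np.float64(26.544168046166277), np.float64(27.226720195845033)]
```

Run:
```python
from h import *
go([.5525,.1695,.042],np.radians(27.7),False)
```

```text
shift cm [20.82, 0.28, -0.33] rot [0.288, 0.004, -0.001] n>= 5.0
```

{"method": "step_arm", "body": {"targets": [[[4,0.3,-0.3,0.14,0.004,0,1],[8,0.3,-0.3,0.288,0.004,0,1],[12,0.3,-0.3,0.288,0.004,0,1],[16,0.3,-0.3,0.288,0.004,0,1],[19,0.3,-0.3,0.288,0.004,0,1],[20.3,0.3,-0.3,0.288,0.004,0,1],[20.8,0.3,-0.3,0.288,0.004,0,0.8],[20.8,0.3,-0.3,0.288,0.004,0,0.8]]]}}

```text
clock: 18.35
position: [0.5533, 0.1688, 0.0427]
tool_rot: [1.571, 1.569, 0.483]
force: [-0.3, -0.5, 0.5]
grip_width: 0.0684
```

Run:
```python
from h import *
T=st();go([.5525,.1695,.042],np.radians(27.7),False)
im=eyes.grab_frame("wrist"); save("w14",im)
```

```text
t 18.35 p [0.5533 0.1688 0.0427] jaw 27.67 tilt [ 0.001  0.001 -1.   ] F [-0.3 -0.5  0.5] M [-0.02  0.03  0.05] w 0.0684 q [-0.54  0.76  0.21  1.87 -0.28  0.54  0.33]
shift cm [0.07, -0.04, -0.1] rot [-0.001, -0.0, -0.002] n>= 1.0
```

View pics/w14.png

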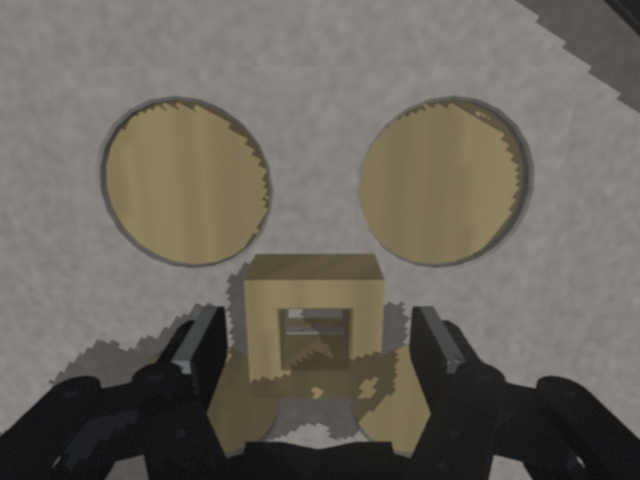

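{"method": "step_arm", "body": {"targets": [[[0,0,-0.1,0,0,0,0.8],[0,0,-0.1,0,0,0,0.4],[0,0,-0.1,0,0,0,0.3],[0,0,-0.1,0,0,0,0.3],[0,0,-0.1,0,0,0,0.3]]], "grip_force": 40}}

```text
clock: 18.9
position: [0.5534, 0.1702, 0.0444]
tool_rot: [1.595, 1.567, 0.508]
force: [-2.5, -0.7, 13.4]
grip_width: 0.0455
```

Run:
```python
from h import *
T=st()
```

```text
t 18.9 p [0.5534 0.1702 0.0444] jaw 27.69 tilt [ 0.003  0.002 -1.   ] F [-2.5 -0.7 13.4] M [-0.18  0.78  0.03] w 0.0455 q [-0.54  0.76  0.21  1.87 -0.28  0.54  0.33]
```

{"method": "step_arm", "body": {"targets": [[[0,0,0,0,0,0,0.2],[0,0,0,0,0,0,0.2],[-0.5,0,0,0,0,0,0.2],[-2,0,0,0,0,0,0.2],[-5,0,0,0,0,0,0.2],[-9,0,0,0,0,0,0.2],[-13,0,0,0,0,0,0.2],[-16,0,0,0,0,0,0.2],[-16,0,0,0,0,0,0.2],[-16,0,0,0,0,0,0.2]]], "grip_force": 90}}

```text
clock: 19.9
position: [0.5528, 0.17, 0.2053]
tool_rot: [1.625, 1.566, 0.538]
force: [-0.0, 0.0, -3.9]
grip_width: 0.0438
```

Run:
```python
from h import *
T=st()
im=eyes.grab_frame("wrist"); save("w15",im)
im=eyes.grab_frame("side"); save("s15",im,(180,60,380,210),4)
go([.569,-.0972,.205],np.radians(44.3),False)
go([.569,-.0972,.205],np.radians(-45.7),False)
```

```text
t 19.9 p [0.5528 0.17   0.2053] jaw 27.69 tilt [ 0.004  0.003 -1.   ] F [-0.   0.  -3.9] M [-0.08  0.02  0.  ] w 0.0438 q [-0.62  0.52  0.31  1.79 -0.2   0.86  0.27]
shift cm [-0.16, -10.93, 24.42] rot [-0.29, 0.0, -0.002] n>= 6.0
shift cm [-0.16, -10.93, 24.42] rot [1.281, -0.002, -0.002] n>= 9.0
```

View pics/w15.png

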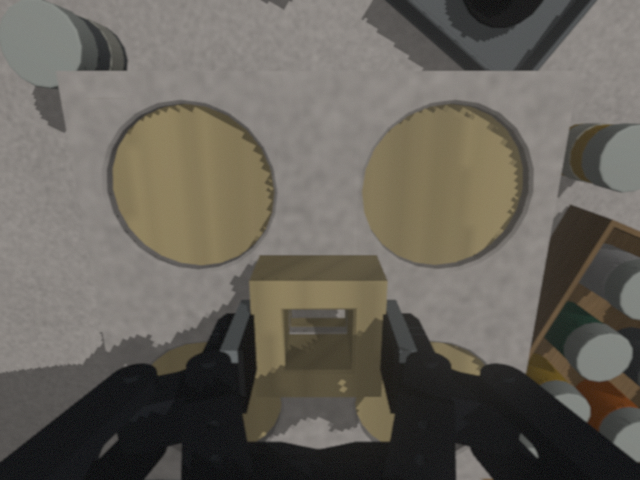

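View pics/s15.png

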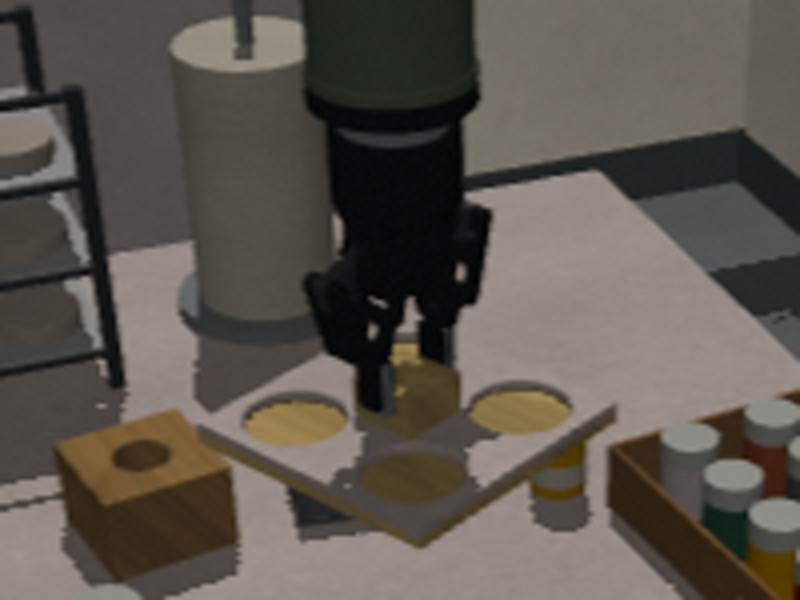

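Run:
```python
from h import *
T=st(); im=cv2.imread("pics/w15.png")[...,::-1].copy()
z=T[2,3]-.0304
for c in ((192,185),(447,185)):
    w=onz("wrist",*c,z,T); q=circ(im,"wrist",z,T,w[:2],.0315,fitR=True)
    print(np.round(T[:3,:3].T@(np.append(q[:2],z)-T[:3,3])*1000,2))
```

```text
t 20.0 p [0.5523 0.1699 0.2037] jaw 27.7 tilt [ 0.002  0.001 -1.   ] F [ 0.6 -0.1 -3.1] M [-0.04 -0.01  0.01] w 0.044 q [-0.62  0.52  0.31  1.79 -0.2   0.86  0.27]
circ [0.4887 0.191  0.0313] n 892 cov 24 /24
[ 30.3  -46.57 -48.27]
circ [0.5725 0.2352 0.0314] n 757 cov 23 /24
[ 30.53  48.19 -48.46]
```

{"method": "step_arm", "body": {"targets": [[[-0.2,-1,2.2,-0.03,0,0,0.2],[-0.2,-2.5,5.5,-0.06,0,0,0.2],[-0.2,-4.1,9,-0.1,0,0,0.2],[-0.2,-5.7,12.5,-0.15,0,0,0.2],[-0.2,-7.3,16,-0.2,0,0,0.2],[-0.2,-8.9,19.5,-0.25,0,0,0.2],[-0.2,-10.3,22.5,-0.29,0,0,0.2],[-0.2,-10.9,24.4,-0.29,0,0,0.2],[-0.2,-10.9,24.4,-0.29,0,0,0.2],[-0.2,-10.9,24.4,-0.29,0,0,0.2]]]}}

```text
clock: 21.0
position: [0.5687, -0.0969, 0.2044]
tool_rot: [2.319, 1.569, 1.52]
force: [-1.1, 1.0, -3.4]
grip_width: 0.0439
```

Run:
```python
from h import *
T=st()
im=eyes.grab_frame("wrist"); save("w16",im)
im=eyes.grab_frame("side"); save("s16",im,(260,120,420,280),3.75)
go([.5692,-.0975,.160],np.radians(44.3),False)
```

```text
t 21.0 p [ 0.5687 -0.0969  0.2044] jaw 44.26 tilt [ 0.     0.002 -1.   ] F [-1.1  1.  -3.4] M [ 0.07  0.01 -0.  ] w 0.0439 q [-0.11  0.52  0.25  1.79 -0.16  0.86  0.99]
shift cm [4.48, -0.11, 0.15] rot [0.001, -0.001, -0.002] n>= 1.0
```

View pics/w16.png

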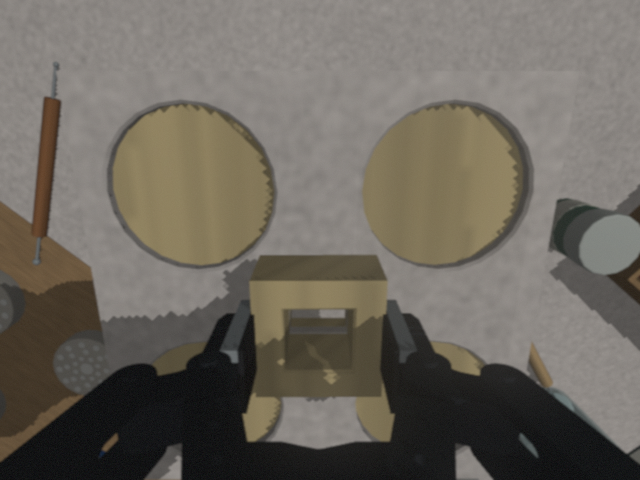

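View pics/s16.png

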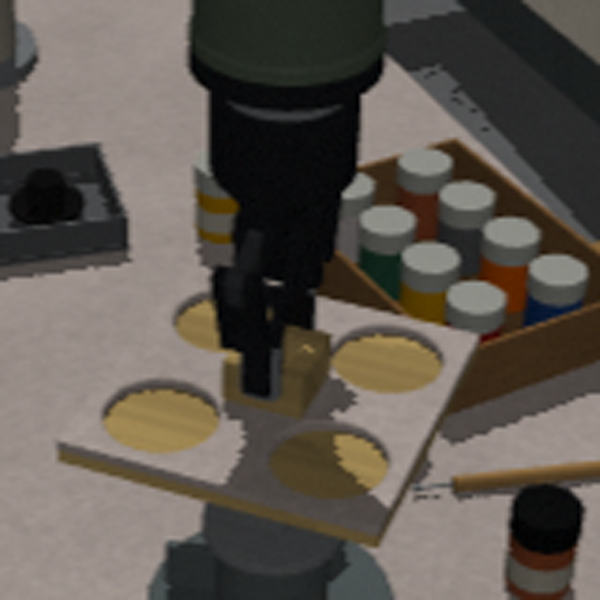

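{"method": "step_arm", "body": {"targets": [[[1.5,-0.1,0.1,0,0,0,0.2],[3,-0.1,0.1,0,0,0,0.2],[4,-0.1,0.1,0,0,0,0.2],[4.5,-0.1,0.1,0,0,0,0.2],[4.8,-0.1,0.1,0,0,0,0.2],[5.1,-0.1,0.1,0,0,0,0.2],[5.4,-0.1,0.1,0,0,0,0.2],[5.7,-0.1,0.1,0,0,0,0.2],[6,-0.1,0.1,0,0,0,0.2]]]}}

```text
clock: 22.0
position: [0.569, -0.0971, 0.1447]
tool_rot: [1.858, 1.569, 1.062]
force: [-0.3, 0.2, -2.5]
grip_width: 0.0438
```

Run:
```python
from h import *
T=st()
```

```text
t 22.0 p [ 0.569  -0.0971  0.1447] jaw 44.36 tilt [ 0.001  0.002 -1.   ] F [-0.3  0.2 -2.5] M [ 0.01  0.   -0.02] w 0.0438 q [-0.09  0.6   0.22  1.83 -0.19  0.73  1.01]
```

{"method": "step_arm", "body": {"targets": [[[0.4,0,0,0,0,0,0.2],[0.8,0,0,0,0,0,0.2],[1.2,0,0,0,0,0,0.2],[1.6,0,0,0,0,0,0.2],[1.9,0,0,0,0,0,0.2],[2.1,0,0,0,0,0,0.2],[2.2,0,0,0,0,0,0.2],[2.25,0,0,0,0,0,0.2]]]}}

```text
clock: 22.8
position: [0.569, -0.0971, 0.1227]
tool_rot: [1.936, 1.569, 1.14]
force: [-8.1, 2.8, 16.3]
grip_width: 0.0436
```

Run:
```python
from h import *
T=st()
```

```text
t 22.8 p [ 0.569  -0.0971  0.1227] jaw 44.36 tilt [ 0.001  0.002 -1.   ] F [-8.1  2.8 16.3] M [0.42 1.44 0.1 ] w 0.0436 q [-0.08  0.63  0.21  1.84 -0.2   0.69  1.02]
```

Contact at the predicted seat height (0.1224). Release and look.

{"method": "step_arm", "body": {"targets": [[[0,0,0,0,0,0,0.75],[0,0,0,0,0,0,0.75],[0,0,0,0,0,0,0.75],[-1,0,0,0,0,0,0.75],[-4,0,0,0,0,0,0.75],[-8,0,0,0,0,0,1],[-12,0,0,0,0,0,1],[-16,0,0,0,0,0,1],[-16,0,0,0,0,0,1],[-16,0,0,0,0,0,1]]], "grip_force": 30}}

```text
clock: 23.8
position: [0.569, -0.0974, 0.2841]
tool_rot: [1.409, 1.567, 0.612]
force: [0.5, 0.4, -1.7]
grip_width: 0.0854
```

{"method": "step_arm", "body": {"targets": [[[0,0,0,0,0,0,1],[0,0,0,0,0,0,1]]]}}

```text
clock: 24.0
position: [0.5687, -0.0974, 0.2835]
tool_rot: [1.639, 1.568, 0.843]
force: [0.1, 0.6, -0.1]
grip_width: 0.0854
```

Run:
```python
from h import *
T=st()
im=eyes.grab_frame("wrist"); save("w17",im)
im=eyes.grab_frame("side"); save("s17",im,(220,160,480,460),2)
im=eyes.grab_frame("top"); save("t17",im)
```

```text
t 24.0 p [ 0.5687 -0.0974  0.2835] jaw 44.36 tilt [ 0.002  0.002 -1.   ] F [ 0.1  0.6 -0.1] M [-0.02 -0.    0.03] w 0.0854 q [-0.13  0.42  0.28  1.71 -0.13  1.03  0.97]
```

View pics/w17.png

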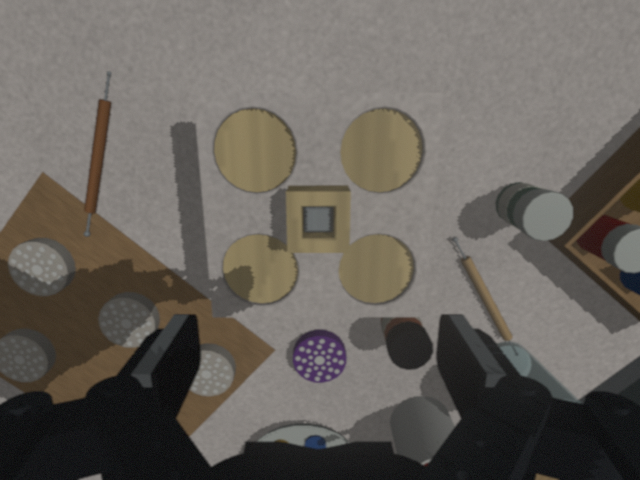

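View pics/s17.png

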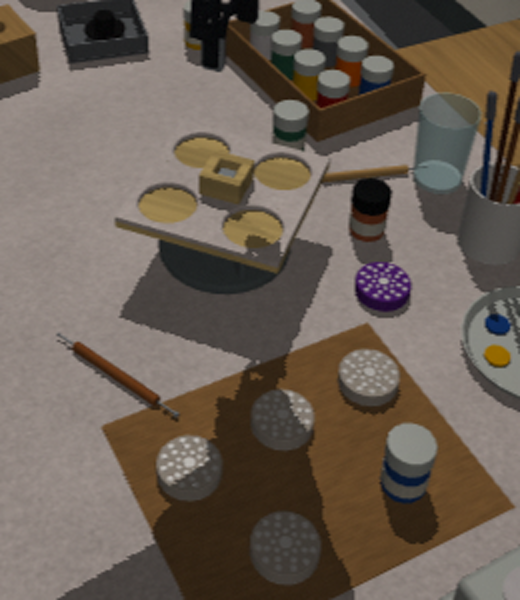

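View pics/t17.png

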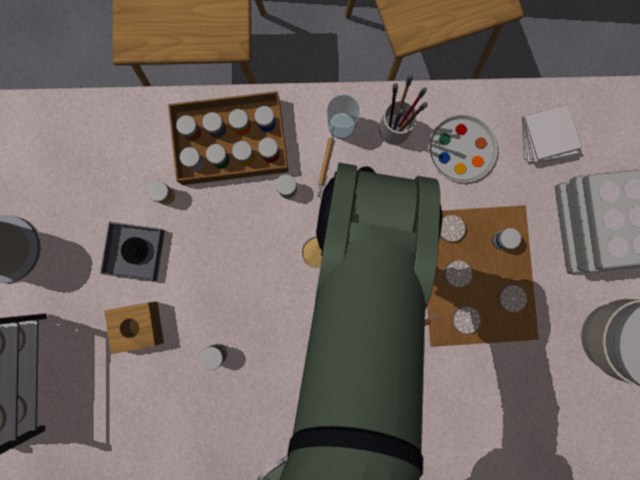

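Run:
```python
from h import *
T=st(); im=cv2.imread("pics/w17.png")[...,::-1].copy()
P=pockets(im,"wrist",T,[(255,150),(382,150),(376,269),(260,269)],.092)
for p in P: print(np.round(T[:3,:3].T@(np.append(p,.092)-T[:3,3])*1000,2))
for c in ((40,265),(130,318),(25,352),(212,370)):
    w=onz("wrist",*c,.016,T); print(w); circ(im,"wrist",.016,T,w[:2],.03)
```

```text
t 24.15 p [ 0.5688 -0.0974  0.2835] jaw 44.36 tilt [ 0.002  0.002 -1.   ] F [ 0.3 -0.3 -0.3] M [-0.01 -0.04  0.02] w 0.0855 q [-0.13  0.42  0.28  1.71 -0.13  1.03  0.97]
circ [ 0.5023 -0.0962  0.0315] n 353 cov 24 /24
circ [ 0.5703 -0.0289  0.0315] n 307 cov 24 /24
circ [ 0.6374 -0.0972  0.0315] n 234 cov 21 /24
circ [ 0.5693 -0.1636  0.0315] n 177 cov 21 /24
centre [ 0.5698 -0.0965]
side 0.0956 ang 44.67 mod90 44.67
side 0.0957 ang -45.47 mod90 44.53
side 0.0952 ang -135.73 mod90 44.27
side 0.095 ang 134.78 mod90 44.78
[191.37 -47.19 -47.38]
[191.65  48.42 -47.91]
[191.64  48.71  47.8 ]
[191.37 -46.49  47.65]
[ 0.41905613 -0.3452393   0.016     ]
circ [ 0.4196 -0.3506  0.03  ] n 200 cov 24 /24
[ 0.52015839 -0.33005981  0.016     ]
circ [ 0.5213 -0.3375  0.03  ] n 150 cov 22 /24
[ 0.46345562 -0.44312132  0.016     ]
circ [ 0.4633 -0.4547  0.03  ] n 131 cov 18 /24
[ 0.62339068 -0.31867688  0.016     ]
circ [ 0.621  -0.3266  0.03  ] n 116 cov 17 /24
```

Run:
```python
from h import *
go([.620,-.327,.17],np.radians(0),False)
```

```text
shift cm [11.31, -12.42, 19.99] rot [0.774, -0.001, -0.003] n>= 6.0
```

{"method": "step_arm", "body": {"targets": [[[0,-2.2,3.6,0.12,0,0,1],[1,-4.6,7.5,0.25,0,0,1],[3,-7,11.5,0.38,0,0,1],[6,-9.4,15.2,0.5,0,0,1],[9,-11.4,18.5,0.64,0,0,1],[11.3,-12.4,20,0.774,0,0,0.9],[11.3,-12.4,20,0.774,0,0,0.9],[11.3,-12.4,20,0.774,0,0,0.9],[11.3,-12.4,20,0.774,0,0,0.9]]]}}

```text
clock: 25.05
position: [0.6207, -0.326, 0.171]
tool_rot: [2.211, 1.567, 0.643]
force: [0.4, 0.4, -0.2]
grip_width: 0.0768
```

Run:
```python
from h import *
T=st()
im=eyes.grab_frame("wrist"); save("w18",im)
q=circ(im,"wrist",.016,T,(.620,-.327),.03)
go([q[0],q[1],.0255],0,False)
```

```text
t 25.05 p [ 0.6207 -0.326   0.171 ] jaw 0.16 tilt [ 0.003  0.002 -1.   ] F [ 0.4  0.4 -0.2] M [0.   0.02 0.02] w 0.0768 q [ 0.15  0.77  0.43  1.46 -0.36  0.98  0.68]
circ [ 0.6213 -0.3269  0.03  ] n 313 cov 24 /24
shift cm [14.58, -0.01, 0.12] rot [0.003, -0.002, -0.004] n>= 3.0
```

View pics/w18.png

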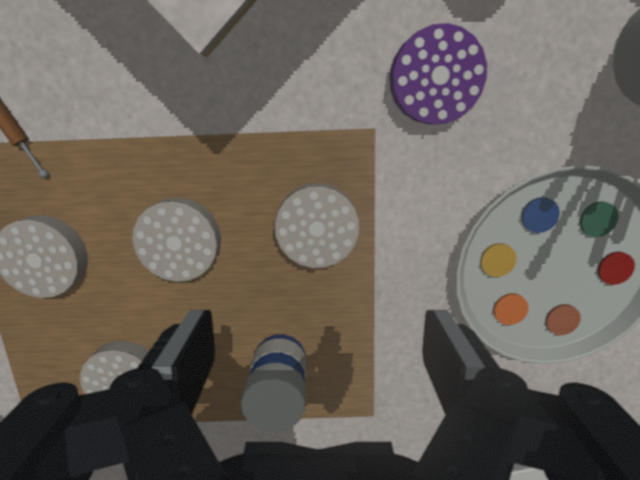

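{"method": "step_arm", "body": {"targets": [[[4,0,0.1,0,0,0,0.9],[8,0,0.1,0,0,0,0.9],[11.5,0,0.1,0,0,0,0.9],[13.5,0,0.1,0,0,0,0.9],[14.5,0,0.1,0,0,0,0.9],[14.5,0,0.1,0,0,0,0.9],[14.5,0,0.1,0,0,0,0.6],[14.5,0,0.1,0,0,0,0.6],[14.5,0,0.1,0,0,0,0.6],[14.5,0,0.1,0,0,0,0.6]]]}}

```text
clock: 26.1
position: [0.6223, -0.3272, 0.0286]
tool_rot: [1.766, 1.565, 0.198]
force: [-2.3, 0.1, 6.7]
grip_width: 0.058
```

Run:
```python
from h import *
T=st()
im=eyes.grab_frame("wrist"); save("w19",im)
```

```text
t 26.1 p [ 0.6223 -0.3272  0.0286] jaw 0.16 tilt [ 0.006  0.001 -1.   ] F [-2.3  0.1  6.7] M [ 0.24  0.44 -0.  ] w 0.058 q [ 0.19  0.95  0.36  1.51 -0.43  0.75  0.73]
```

View pics/w19.png

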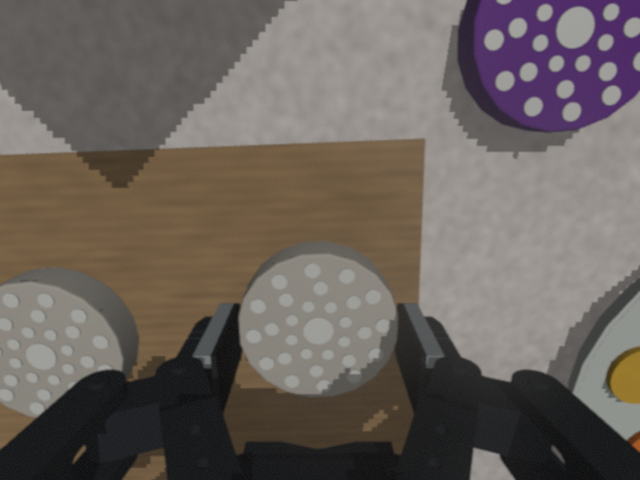

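{"method": "step_arm", "body": {"targets": [[[-0.5,0,0,0,0,0,0.6],[-2,0,0,0,0,0,0.6],[-5,0,0,0,0,0,0.6],[-9,0,0,0,0,0,0.6],[-13,0,0,0,0,0,0.6],[-16,0,0,0,0,0,0.6],[-16,0,0,0,0,0,0.6],[-16,0,0,0,0,0,0.6]]]}}

```text
clock: 26.95
position: [0.6216, -0.3274, 0.1903]
tool_rot: [1.636, 1.563, 0.069]
force: [-0.2, 0.6, -1.2]
grip_width: 0.0577
```

Run:
```python
from h import *
T=st()
im=eyes.grab_frame("wrist"); save("w20",im)
z=T[2,3]-.0286+.016
q=circ(im,"wrist",z,T,T[:2,3],.03,fitR=False); print(np.round(T[:3,:3].T@(np.append(q[:2],z)-T[:3,3])*1000,2))
q=circ(im,"wrist",z,T,T[:2,3],.03,fitR=True); print(np.round(T[:3,:3].T@(np.append(q[:2],z)-T[:3,3])*1000,2))
go([.5690,-.1647,.17],np.radians(-.5),False)
go([.6370,-.0978,.17],np.radians(-90.5),False)
go([.6370,-.0978,.17],np.radians(89.5),False)
```

```text
t 26.95 p [ 0.6216 -0.3274  0.1903] jaw 0.16 tilt [ 0.008  0.001 -1.   ] F [-0.2  0.6 -1.2] M [ 0.    0.06 -0.02] w 0.0577 q [ 0.15  0.75  0.44  1.45 -0.36  1.01  0.68]
circ [ 0.6231 -0.3274  0.03  ] n 600 cov 23 /24
[ 1.261e+01  1.380e+00 -1.000e-02]
circ [ 0.623  -0.3269  0.0293] n 545 cov 22 /24
[12.61  1.26 -0.5 ]
shift cm [1.89, -5.19, -16.26] rot [0.012, -0.001, -0.006] n>= 4.0
shift cm [1.94, 1.63, -22.93] rot [1.582, -0.006, -0.004] n>= 11.0
shift cm [1.94, 1.63, -22.93] rot [-1.559, 0.004, -0.006] n>= 11.0
```

View pics/w20.png

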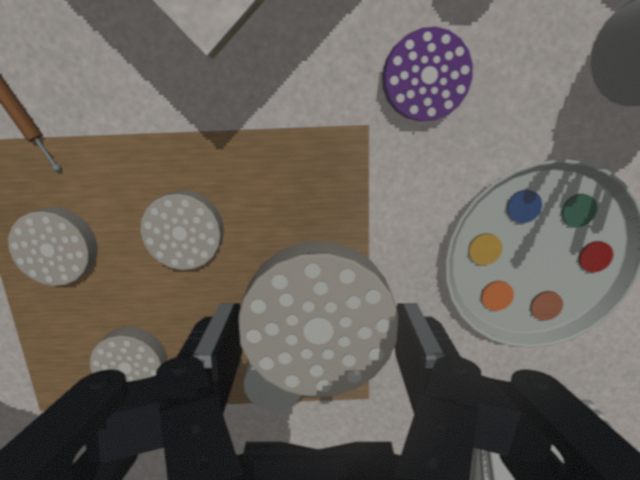

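{"method": "step_arm", "body": {"targets": [[[0,-1,-3.2,0,0,0,0.6],[0,-2.5,-7.8,0,0,-0.006,0.6],[0,-4,-12.5,0,0,-0.006,0.6],[0,-5,-15.5,0.01,0,-0.006,0.6],[1.8,-5.2,-16.3,0.012,0,-0.006,0.6],[1.9,-5.2,-16.3,0.012,0,-0.006,0.6],[1.9,-5.2,-16.3,0.012,0,-0.006,0.6],[1.9,-5.2,-16.3,0.012,0,-0.006,0.6],[1.9,-5.2,-16.3,0.012,0,-0.006,0.6]]]}}

```text
clock: 27.9
position: [0.569, -0.1654, 0.1702]
tool_rot: [2.452, 1.57, 0.871]
force: [-0.4, 0.4, -0.9]
grip_width: 0.058
```

Run:
```python
from h import *
T=st()
im=eyes.grab_frame("wrist"); save("w21",im)
for n,p in (("N",(.5698,-.0292)),("-x",(.5013,-.0965)),("-y",(.5686,-.165)),("+x",(.6371,-.0977))): print(n,proj("wrist",[*p,.092],T))
```

```text
t 27.9 p [ 0.569  -0.1654  0.1702] jaw -0.59 tilt [ 0.001  0.001 -1.   ] F [-0.4  0.4 -0.9] M [-0.01 -0.04 -0.01] w 0.058 q [-0.13  0.62  0.45  1.78 -0.35  0.82  0.49]
N (np.float64(313.9699748698443), np.float64(-37.14037413670761))
-x (np.float64(169.98533162141405), np.float64(130.04755033841275))
-y (np.float64(314.7804443946365), np.float64(265.23786338392546))
+x (np.float64(458.8239457025453), np.float64(130.02692308456315))
```

View pics/w21.png

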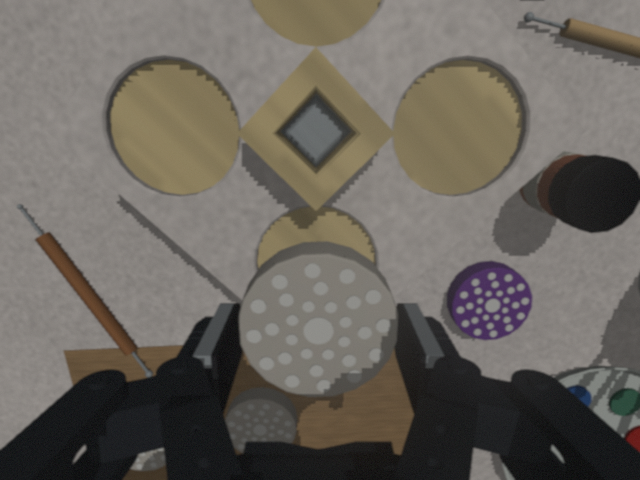

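```bash
cat >> h.py <<'E'
def pk(im,T,guess,ids):
    out={}
    for i in ids:
        q=circ(im,"wrist",.092,T,guess[i],.0315,tols=(.005,.003,.002,.0015)); c=q[:2]-.001*T[:2,1]; out[i]=c; print(i,c.round(4))
    return out
G={"N":(.5698,-.0292),"W":(.5013,-.0965),"S":(.5686,-.165),"E":(.6371,-.0977)}
E
python3 - <<'E'
from h import *
T=st(); im=cv2.imread("pics/w21.png")[...,::-1].copy()
o=pk(im,T,G,["W","E","S"])
print((o["W"]+o["E"])/2, np.hypot(*(o["E"]-o["W"])),np.degrees(np.arctan2(*(o["E"]-o["W"])[::-1])))
E
```

```text
t 27.95 p [ 0.569  -0.1652  0.1702] jaw -0.58 tilt [ 0.001  0.001 -1.   ] F [-0.4 -0.5 -0.7] M [-0.02  0.03 -0.  ] w 0.0578 q [-0.13  0.62  0.45  1.78 -0.35  0.82  0.49]
circ [ 0.5027 -0.0958  0.0315] n 607 cov 23 /24
W [ 0.5017 -0.0958]
circ [ 0.6371 -0.0969  0.0315] n 603 cov 24 /24
E [ 0.6361 -0.0969]
circ [ 0.5694 -0.1642  0.0315] n 386 cov 20 /24
S [ 0.5684 -0.1642]
[ 0.56891793 -0.09633637] 0.13434348450671554 -0.49472259721480366
```

{"method": "step_arm", "body": {"targets": [[[1.5,-0.05,-0.06,0,0,0,0.6],[3,-0.05,-0.06,0,0,0,0.6],[4,-0.05,-0.06,0,0,0,0.6],[4.6,-0.05,-0.06,0,0,0,0.6],[4.9,-0.05,-0.06,0,0,0,0.6],[5.1,-0.05,-0.06,0,0,0,0.6],[5.3,-0.05,-0.06,0,0,0,0.6],[5.4,-0.05,-0.06,0,0,0,0.6]]]}}

```text
clock: 28.75
position: [0.5686, -0.1645, 0.1163]
tool_rot: [2.337, 1.569, 0.756]
force: [0.4, 1.0, 0.4]
grip_width: 0.058
```

Run:
```python
from h import *
T=st()
im=eyes.grab_frame("wrist"); save("w22",im)
```

```text
t 28.75 p [ 0.5686 -0.1645  0.1163] jaw -0.58 tilt [ 0.001  0.001 -1.   ] F [0.4 1.  0.4] M [-0.02 -0.01 -0.01] w 0.058 q [-0.1   0.69  0.41  1.81 -0.4   0.72  0.52]
```

View pics/w22.png

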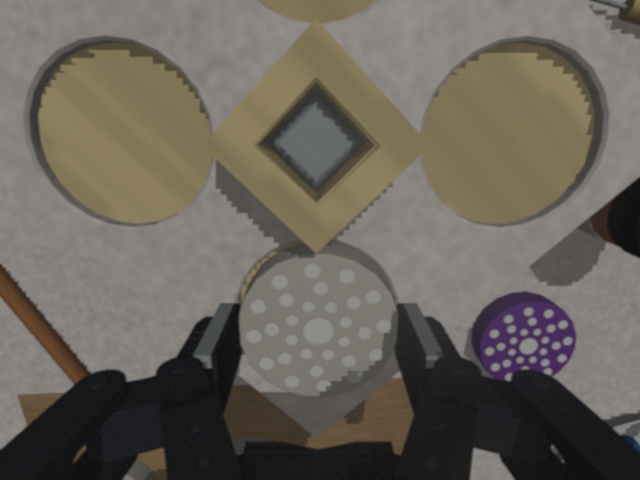

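{"method": "step_arm", "body": {"targets": [[[0.1,0,0,0,0,0,0.6],[0.18,0,0,0,0,0,0.6],[0.2,0,0,0,0,0,0.6]]]}}

```text
clock: 29.1
position: [0.5687, -0.1646, 0.1144]
tool_rot: [2.149, 1.569, 0.568]
force: [-1.1, 0.3, 3.8]
grip_width: 0.058
```

Run:
```python
from h import *
T=st()
```

```text
t 29.1 p [ 0.5687 -0.1646  0.1144] jaw -0.58 tilt [ 0.001  0.001 -1.   ] F [-1.1  0.3  3.8] M [-0.07  0.11  0.  ] w 0.058 q [-0.09  0.69  0.41  1.81 -0.4   0.72  0.52]
```

Contact at the expected floor height (0.1146). Release, rise.

{"method": "step_arm", "body": {"targets": [[[0,0,0,0,0,0,0.85],[0,0,0,0,0,0,0.85],[0,0,0,0,0,0,0.85],[-2,0,0,0,0,0,0.9],[-5,0,0,0,0,0,0.9],[-9,0,0,0,0,0,0.9],[-11,0,0,0,0,0,0.9],[-11,0,0,0,0,0,0.9],[-11,0,0,0,0,0,0.9]]]}}

```text
clock: 30.0
position: [0.5685, -0.1644, 0.2243]
tool_rot: [2.168, 1.569, 0.587]
force: [-0.5, -0.6, -0.5]
grip_width: 0.0769
```

Run:
```python
from h import *
T=st()
im=eyes.grab_frame("wrist"); save("w23",im)
o=pk(im,T,G,["W","E"])
circ(im,"wrist",.102,T,G["S"],.03)
go([.521,-.337,.17],np.radians(0),False)
```

```text
t 30.0 p [ 0.5685 -0.1644  0.2243] jaw -0.57 tilt [ 0.002  0.001 -1.   ] F [-0.5 -0.6 -0.5] M [-0.04  0.01  0.03] w 0.0769 q [-0.16  0.55  0.49  1.74 -0.31  0.93  0.46]
circ [ 0.5026 -0.0961  0.0315] n 433 cov 23 /24
W [ 0.5016 -0.0961]
circ [ 0.6371 -0.0972  0.0315] n 411 cov 24 /24
E [ 0.6361 -0.0971]
circ [ 0.5696 -0.1648  0.03  ] n 418 cov 24 /24
shift cm [5.34, -4.56, 17.32] rot [-0.01, -0.001, -0.0] n>= 4.0
```

View pics/w23.png

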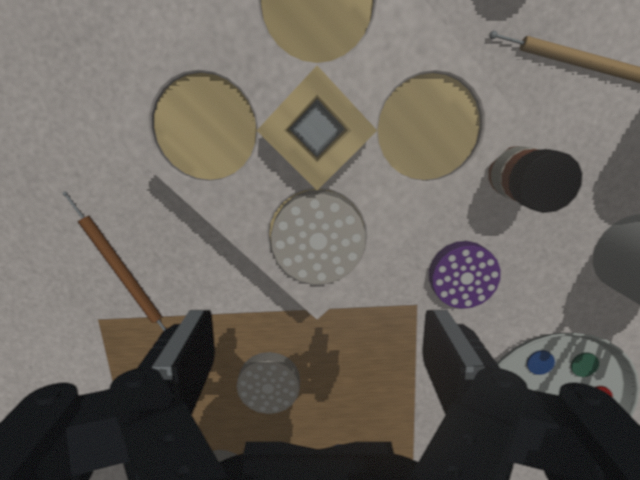

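{"method": "step_arm", "body": {"targets": [[[0,-1,3.8,0,0,0,0.9],[0,-2.3,8.5,0,0,0,0.9],[2,-3.5,13,0,0,0,0.9],[4.5,-4.5,16.5,0,0,0,0.9],[5.4,-4.6,17.3,0,0,0,0.9],[5.4,-4.6,17.3,0,0,0,0.9],[5.4,-4.6,17.3,0,0,0,0.9],[5.4,-4.6,17.3,0,0,0,0.9]]]}}

```text
clock: 30.85
position: [0.5216, -0.3354, 0.1699]
tool_rot: [2.46, 1.569, 0.881]
force: [-0.1, 0.2, 0.7]
grip_width: 0.0767
```

Run:
```python
from h import *
T=st()
im=eyes.grab_frame("wrist"); save("w24",im)
q=circ(im,"wrist",.016,T,(.521,-.337),.03)
c=q[:2]-.001*T[:2,1]
go([c[0],c[1],.0255],np.radians(-.6),False)
```

```text
t 30.85 p [ 0.5216 -0.3354  0.1699] jaw -0.45 tilt [ 0.001  0.002 -1.   ] F [-0.1  0.2  0.7] M [ 0.01 -0.01  0.02] w 0.0767 q [ 0.18  0.66  0.45  1.71 -0.36  0.86  0.78]
circ [ 0.5204 -0.3377  0.03  ] n 313 cov 24 /24
shift cm [14.45, -0.24, 0.24] rot [0.003, -0.001, -0.001] n>= 3.0
```

View pics/w24.png

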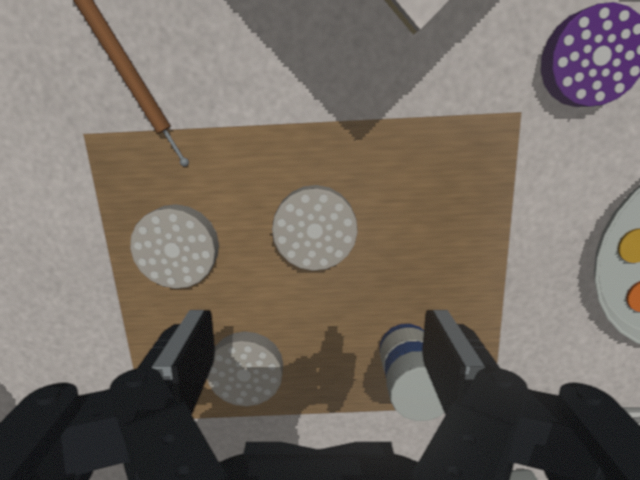

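{"method": "step_arm", "body": {"targets": [[[4,-0.2,0.2,0,0,0,0.9],[8,-0.2,0.2,0,0,0,0.9],[11.5,-0.2,0.2,0,0,0,0.9],[13.5,-0.2,0.2,0,0,0,0.9],[14.6,-0.2,0.2,0,0,0,0.9],[14.6,-0.2,0.2,0,0,0,0.9],[14.6,-0.2,0.2,0,0,0,0.6],[14.6,-0.2,0.2,0,0,0,0.6],[14.6,-0.2,0.2,0,0,0,0.6],[14.6,-0.2,0.2,0,0,0,0.6]]]}}

```text
clock: 31.9
position: [0.5206, -0.3375, 0.0258]
tool_rot: [1.76, 1.567, 0.182]
force: [-0.9, 2.0, 4.7]
grip_width: 0.0585
```

Run:
```python
from h import *
T=st()
```

```text
t 31.9 p [ 0.5206 -0.3375  0.0258] jaw -0.44 tilt [ 0.003  0.001 -1.   ] F [-0.9  2.   4.7] M [ 0.29  0.33 -0.05] w 0.0585 q [ 0.26  0.86  0.34  1.76 -0.46  0.61  0.86]
```

{"method": "step_arm", "body": {"targets": [[[-0.5,0,0,0,0,0,0.6],[-2,0,0,0,0,0,0.6],[-5,0,0,0,0,0,0.6],[-9,0,0,0,0,0,0.6],[-13,0,0,0,0,0,0.6],[-16,0,0,0,0,0,0.6],[-16,0,0,0,0,0,0.6],[-16,0,0,0,0,0,0.6]]]}}

```text
clock: 32.7
position: [0.5203, -0.3376, 0.1874]
tool_rot: [1.571, 1.565, -0.007]
force: [-0.1, -0.5, -2.1]
grip_width: 0.0584
```

```bash
cat >> h.py <<'E'
def held(im,T,h):
    z=T[2,3]-h+.016
    q=circ(im,"wrist",z,T,T[:2,3],.03); print("held off",np.round(T[:3,:3].T@(np.append(q[:2],z)-T[:3,3])*1000,2))
E
python3 - <<'E'
from h import *
T=st()
im=eyes.grab_frame("wrist"); held(im,T,.028)
go([.6365,-.0975,.17],np.radians(-90.5),False)
E
```

```text
t 32.7 p [ 0.5203 -0.3376  0.1874] jaw -0.43 tilt [ 0.006 -0.    -1.   ] F [-0.1 -0.5 -2.1] M [-0.01 -0.01 -0.03] w 0.0584 q [ 0.17  0.63  0.47  1.7  -0.35  0.89  0.78]
circ [ 0.5217 -0.339   0.03  ] n 567 cov 24 /24
held off [12.01  1.34  1.37]
shift cm [1.69, 11.47, -24.07] rot [1.572, -0.004, -0.003] n>= 11.0
```

{"method": "step_arm", "body": {"targets": [[[-1,1,-2,0.14,0,0,0.6],[-1,2,-5,0.28,0,0,0.6],[-1,3.5,-8,0.42,0,0,0.6],[-1,5,-11,0.56,0,0,0.6],[-1,6.5,-14,0.7,0,0,0.6],[-1,8,-17,0.84,0,0,0.6],[-1,9.5,-20,0.98,0,0,0.6],[-1,10.5,-22,1.12,0,0,0.6],[-1,11.5,-24,1.26,0,0,0.6],[-1,11.5,-24,1.4,0,0,0.6]]]}}

```text
clock: 33.75
position: [0.6376, -0.0946, 0.1955]
tool_rot: [-2.671, 1.568, 0.632]
force: [-0.9, 0.3, -1.2]
grip_width: 0.0582
```

Run:
```python
from h import *
T=st()
go([.6365,-.0975,.168],np.radians(-90.5),False)
```

```text
t 33.75 p [ 0.6376 -0.0946  0.1955] jaw -80.74 tilt [ 0.002  0.002 -1.   ] F [-0.9  0.3 -1.2] M [ 0.09 -0.04  0.01] w 0.0582 q [-0.45  0.79  0.85  1.63 -0.67  1.04 -0.8 ]
shift cm [2.75, 0.28, 0.16] rot [0.17, -0.002, 0.002] n>= 2.0
```

{"method": "step_arm", "body": {"targets": [[[1,0.3,0.2,0.12,0,0,0.6],[2,0.3,0.2,0.17,0,0,0.6],[2.7,0.3,0.2,0.17,0,0,0.6],[2.7,0.3,0.2,0.17,0,0,0.6],[2.7,0.3,0.2,0.17,0,0,0.6],[2.7,0.3,0.2,0.17,0,0,0.6]]]}}

```text
clock: 34.35
position: [0.6363, -0.098, 0.169]
tool_rot: [-2.577, 1.567, 0.557]
force: [-1.2, 0.4, -0.4]
grip_width: 0.0587
```

Run:
```python
from h import *
T=st()
im=eyes.grab_frame("wrist"); save("w25",im); held(im,T,.026)
o=pk(im,T,G,["N","E"])
circ(im,"wrist",.102,T,(.5685,-.1645),.03)
```

```text
t 34.35 p [ 0.6363 -0.098   0.169 ] jaw -90.44 tilt [ 0.003  0.002 -1.   ] F [-1.2  0.4 -0.4] M [-0.   -0.01  0.  ] w 0.0587 q [-0.45  0.83  0.87  1.65 -0.73  1.01 -0.91]
circ [ 0.6372 -0.0987  0.03  ] n 603 cov 24 /24
held off [10.    0.7  -0.89]
circ [ 0.5711 -0.0292  0.0315] n 248 cov 17 /24
N [ 0.5711 -0.0282]
circ [ 0.6385 -0.098   0.0315] n 347 cov 22 /24
E [ 0.6385 -0.097 ]
circ [ 0.5702 -0.165   0.03  ] n 108 cov 11 /24
```

View pics/w25.png

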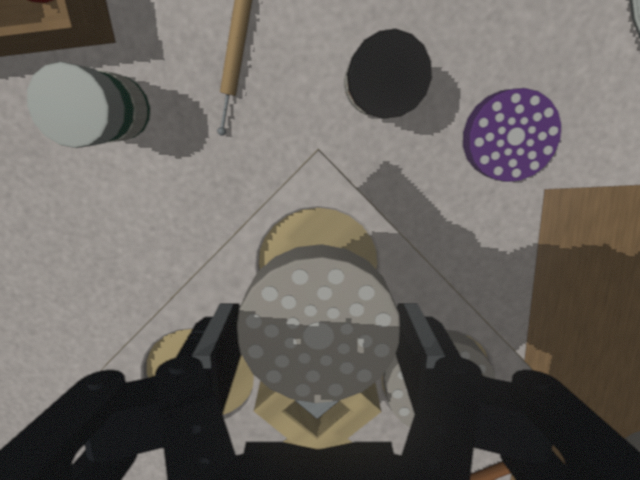

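{"method": "step_arm", "body": {"targets": [[[1.5,-0.03,-0.08,0,0,0,0.6],[3,-0.03,-0.08,0,0,0,0.6],[4,-0.03,-0.08,0,0,0,0.6],[4.6,-0.03,-0.08,0,0,0,0.6],[4.9,-0.03,-0.08,0,0,0,0.6],[5.1,-0.03,-0.08,0,0,0,0.6],[5.3,-0.03,-0.08,0,0,0,0.6],[5.4,-0.03,-0.08,0,0,0,0.6]]]}}

```text
clock: 35.2
position: [0.6373, -0.0976, 0.1151]
tool_rot: [-2.617, 1.567, 0.517]
force: [0.0, -0.2, -0.9]
grip_width: 0.058
```

Run:
```python
from h import *
T=st()
```

```text
t 35.2 p [ 0.6373 -0.0976  0.1151] jaw -90.45 tilt [ 0.003  0.002 -1.   ] F [ 0.  -0.2 -0.9] M [ 0.06 -0.02 -0.03] w 0.058 q [-0.42  0.89  0.81  1.68 -0.79  0.92 -0.87]
```

{"method": "step_arm", "body": {"targets": [[[0.15,0,0,0,0,0,0.6],[0.25,0,0,0,0,0,0.6],[0.32,0,0,0,0,0,0.6],[0.34,0,0,0,0,0,0.6]]]}}

```text
clock: 35.6
position: [0.6375, -0.0976, 0.1118]
tool_rot: [-2.654, 1.567, 0.48]
force: [-1.0, 1.8, 2.2]
grip_width: 0.0582
```

Run:
```python
from h import *
T=st()
```

```text
t 35.6 p [ 0.6375 -0.0976  0.1118] jaw -90.44 tilt [ 0.004  0.002 -1.   ] F [-1.   1.8  2.2] M [ 0.05  0.08 -0.05] w 0.0582 q [-0.42  0.9   0.81  1.68 -0.79  0.92 -0.87]
```

Seated at the floor. Release and rise.

{"method": "step_arm", "body": {"targets": [[[0,0,0,0,0,0,0.85],[0,0,0,0,0,0,0.85],[0,0,0,0,0,0,0.85],[-2,0,0,0,0,0,0.9],[-5,0,0,0,0,0,0.9],[-9,0,0,0,0,0,0.9],[-11,0,0,0,0,0,0.9],[-11,0,0,0,0,0,0.9]]]}}

```text
clock: 36.4
position: [0.638, -0.0982, 0.2247]
tool_rot: [-2.93, 1.563, 0.204]
force: [0.7, -0.7, -0.7]
grip_width: 0.0769
```

Run:
```python
from h import *
T=st()
im=eyes.grab_frame("wrist"); save("w26",im)
im=eyes.grab_frame("top"); save("t26",im,(400,190,560,360),3)
go([.420,-.3505,.17],np.radians(0),False)
```

```text
t 36.4 p [ 0.638  -0.0982  0.2247] jaw -90.45 tilt [ 0.008  0.002 -1.   ] F [ 0.7 -0.7 -0.7] M [-0.01  0.02 -0.01] w 0.0769 q [-0.48  0.78  0.92  1.61 -0.68  1.1  -0.95]
shift cm [5.04, 25.47, 21.53] rot [-1.578, -0.005, -0.001] n>= 11.0
```

View pics/w26.png

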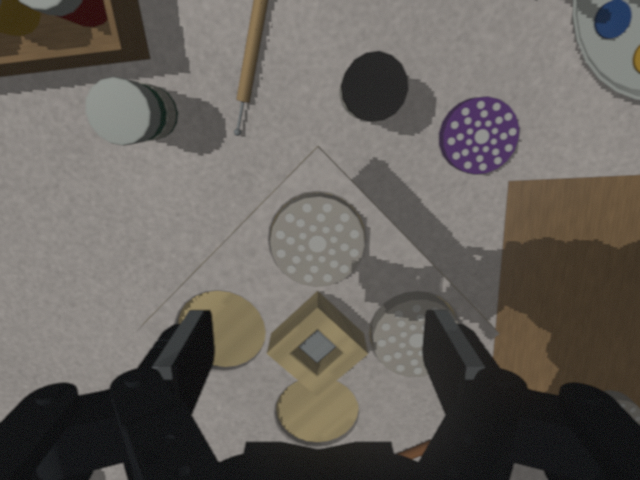

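View pics/t26.png

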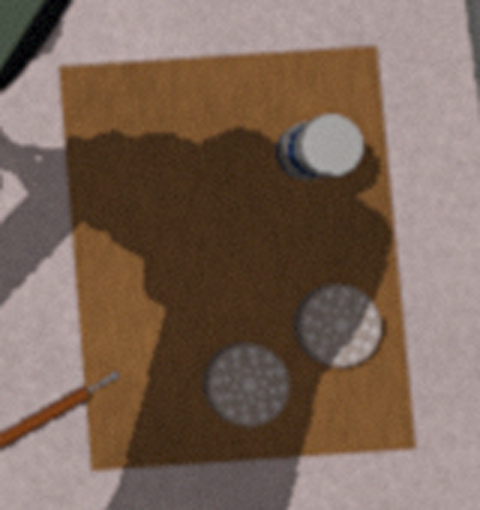

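Run:
```python
from h import *
print(onz("top",482.3,318,.016)+[.004,.002,0])
go([.422,-.379,.17],np.radians(0),False)
```

```text
[ 0.42220655 -0.38278546  0.016     ]
shift cm [5.03, 28.32, 21.31] rot [-1.578, -0.005, -0.001] n>= 11.0
```

{"method": "step_arm", "body": {"targets": [[[0,2.5,2,-0.14,0,0,0.9],[0,5.5,4.2,-0.28,0,0,0.9],[0,8.5,6.5,-0.42,0,0,0.9],[0,11.5,8.7,-0.56,0,0,0.9],[0,14.5,11,-0.7,0,0,0.9],[0,17.5,13.2,-0.84,0,0,0.9],[0,20.5,15.5,-0.98,0,0,0.9],[0,23.5,17.7,-1.12,0,0,0.9],[1,26.5,20,-1.26,0,0,0.9],[2,28.3,21.3,-1.4,0,0,0.9]]]}}

```text
clock: 37.5
position: [0.4197, -0.3807, 0.1994]
tool_rot: [2.393, 1.567, 0.647]
force: [0.2, -0.8, -0.6]
grip_width: 0.0766
```

Run:
```python
from h import *
st();go([.422,-.382,.17],np.radians(0),False)
```

```text
t 37.5 p [ 0.4197 -0.3807  0.1994] jaw -10.02 tilt [ 0.003  0.002 -1.   ] F [ 0.2 -0.8 -0.6] M [0.04 0.01 0.06] w 0.0766 q [ 0.26  0.55  0.53  1.83 -0.37  0.86  0.8 ]
shift cm [2.94, 0.24, 0.09] rot [-0.175, -0.003, -0.003] n>= 2.0
```

{"method": "step_arm", "body": {"targets": [[[1.5,0.2,0.1,-0.1,0,0,0.9],[2.9,0.2,0.1,-0.175,0,0,0.9],[2.9,0.2,0.1,-0.175,0,0,0.9],[2.9,0.2,0.1,-0.175,0,0,0.9],[2.9,0.2,0.1,-0.175,0,0,0.9]]]}}

```text
clock: 38.0
position: [0.4218, -0.382, 0.1708]
tool_rot: [2.143, 1.567, 0.571]
force: [0.5, -0.8, -0.7]
grip_width: 0.077
```

Run:
```python
from h import *
T=st()
im=eyes.grab_frame("wrist"); save("w27",im)
q=circ(im,"wrist",.016,T,(.422,-.382),.03)
c=q[:2]-.001*T[:2,1]
go([c[0],c[1],.0255],np.radians(-.2),False)
```

```text
t 38.0 p [ 0.4218 -0.382   0.1708] jaw -0.09 tilt [ 0.003  0.002 -1.   ] F [ 0.5 -0.8 -0.7] M [-0.   -0.04  0.04] w 0.077 q [ 0.31  0.58  0.46  1.84 -0.36  0.79  0.96]
circ [ 0.4222 -0.3856  0.03  ] n 323 cov 24 /24
shift cm [14.54, -0.11, 0.39] rot [0.003, -0.002, -0.003] n>= 3.0
```

View pics/w27.png

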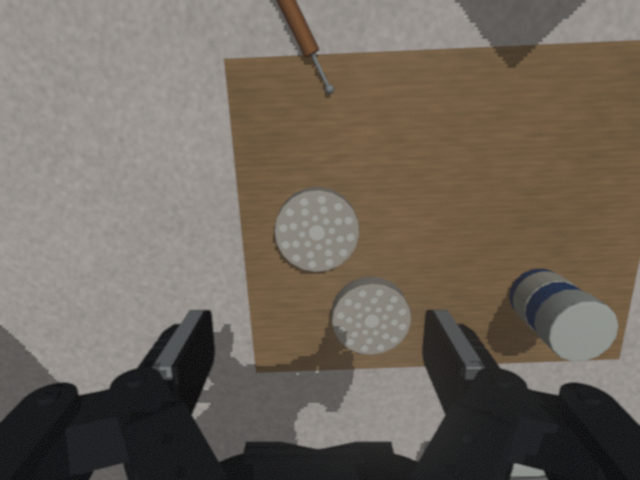

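{"method": "step_arm", "body": {"targets": [[[4,-0.1,0.4,0,0,0,0.9],[8,-0.1,0.4,0,0,0,0.9],[11.5,-0.1,0.4,0,0,0,0.9],[13.5,-0.1,0.4,0,0,0,0.9],[14.6,-0.1,0.4,0,0,0,0.9],[14.6,-0.1,0.4,0,0,0,0.9],[14.6,-0.1,0.4,0,0,0,0.6],[14.6,-0.1,0.4,0,0,0,0.6],[14.6,-0.1,0.4,0,0,0,0.6],[14.6,-0.1,0.4,0,0,0,0.6]]]}}

```text
clock: 39.05
position: [0.4219, -0.3861, 0.0264]
tool_rot: [1.713, 1.566, 0.141]
force: [-0.9, -0.2, 7.2]
grip_width: 0.0582
```

Run:
```python
from h import *
T=st()
```

```text
t 39.05 p [ 0.4219 -0.3861  0.0264] jaw -0.06 tilt [ 0.005  0.001 -1.   ] F [-0.9 -0.2  7.2] M [0.26 0.51 0.02] w 0.0582 q [ 0.42  0.8   0.32  1.89 -0.48  0.52  1.06]
```

{"method": "step_arm", "body": {"targets": [[[-0.5,0,0,0,0,0,0.6],[-2,0,0,0,0,0,0.6],[-5,0,0,0,0,0,0.6],[-9,0,0,0,0,0,0.6],[-13,0,0,0,0,0,0.6],[-17,0,0,0,0,0,0.6],[-18,0,0,0,0,0,0.6],[-18,0,0,0,0,0,0.6]]]}}

```text
clock: 39.85
position: [0.4216, -0.3866, 0.209]
tool_rot: [1.445, 1.562, -0.127]
force: [-0.4, 0.2, -1.4]
grip_width: 0.0579
```

Run:
```python
from h import *
T=st()
im=eyes.grab_frame("wrist"); held(im,T,.0265); save("w28",im)
go([.5696,-.0293,.185],np.radians(-.5),False)
```

```text
t 39.85 p [ 0.4216 -0.3866  0.209 ] jaw -0.05 tilt [ 0.008 -0.001 -1.   ] F [-0.4  0.2 -1.4] M [ 0.02  0.01 -0.02] w 0.0579 q [ 0.29  0.54  0.5   1.81 -0.33  0.87  0.95]
circ [ 0.423  -0.3857  0.03  ] n 665 cov 24 /24
held off [10.51  1.3  -0.87]
shift cm [2.33, 14.8, -35.69] rot [0.008, -0.0, -0.006] n>= 8.0
```

View pics/w28.png

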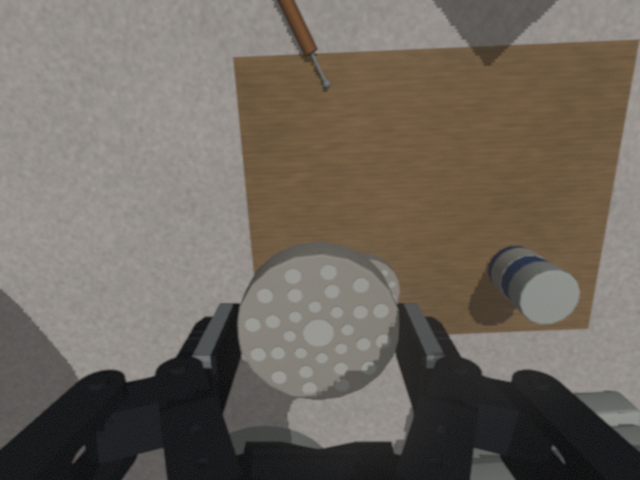

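{"method": "step_arm", "body": {"targets": [[[0,1.5,-3.5,0,0,0,0.6],[0,3.3,-8,0,0,-0.006,0.6],[0,5.2,-12.5,0,0,-0.006,0.6],[0,7.1,-17,0,0,-0.006,0.6],[0,8.9,-21.5,0,0,-0.006,0.6],[0,10.8,-26,0,0,-0.006,0.6],[0,12.6,-30.5,0,0,-0.006,0.6],[0,14.2,-34.2,0.008,0,-0.006,0.6],[1,14.8,-35.7,0.008,0,-0.006,0.6],[2.3,14.8,-35.7,0.008,0,-0.006,0.6]]]}}

```text
clock: 40.9
position: [0.5699, -0.0266, 0.1836]
tool_rot: [-2.324, 1.57, 2.383]
force: [0.3, -0.1, -0.2]
grip_width: 0.0578
```

{"method": "step_arm", "body": {"targets": [[[0,0,0,0,0,0,0.6],[0,0,0,0,0,0,0.6],[0,0,0,0,0,0,0.6]]]}}

```text
clock: 41.2
position: [0.5696, -0.0279, 0.1838]
tool_rot: [-1.966, 1.57, 2.74]
force: [0.2, 0.7, -0.2]
grip_width: 0.0583
```

Run:
```python
from h import *
T=st()
im=eyes.grab_frame("wrist"); save("w29",im); held(im,T,.0265)
o=pk(im,T,G,["N"])
go([.5696,-.0293,.115],np.radians(-.5),False)
```

```text
t 41.2 p [ 0.5696 -0.0279  0.1838] jaw -0.39 tilt [-0.001  0.    -1.   ] F [ 0.2  0.7 -0.2] M [-0.    0.02  0.02] w 0.0583 q [-0.39  0.57  0.48  1.83 -0.35  0.82  0.26]
circ [ 0.571  -0.0277  0.03  ] n 550 cov 22 /24
held off [10.5   1.41 -0.21]
circ [ 0.5708 -0.0286  0.0315] n 330 cov 16 /24
N [ 0.5698 -0.0285]
shift cm [6.9, -0.01, 0.16] rot [0.002, -0.0, 0.0] n>= 2.0
```

View pics/w29.png

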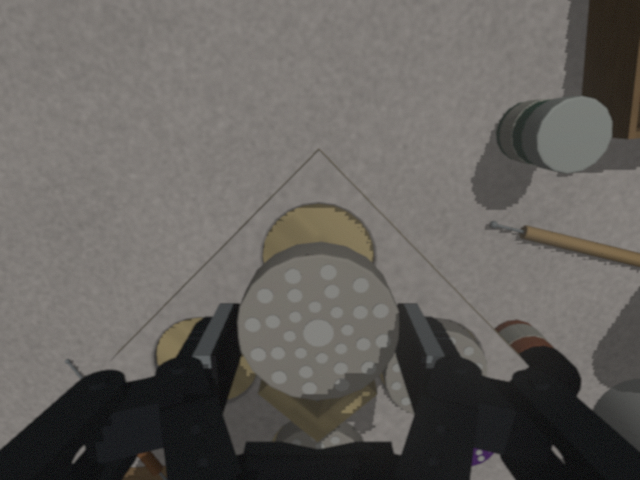

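{"method": "step_arm", "body": {"targets": [[[2,0,0.12,0,0,0,0.6],[4,0,0.12,0,0,0,0.6],[5.3,0,0.12,0,0,0,0.6],[6,0,0.12,0,0,0,0.6],[6.3,0,0.12,0,0,0,0.6],[6.5,0,0.12,0,0,0,0.6],[6.7,0,0.12,0,0,0,0.6],[6.85,0,0.12,0,0,0,0.6]]]}}

```text
clock: 42.05
position: [0.5699, -0.0288, 0.1158]
tool_rot: [2.668, 1.57, 1.091]
force: [0.4, -0.6, -0.6]
grip_width: 0.0581
```

Run:
```python
from h import *
T=st()
```

```text
t 42.05 p [ 0.5699 -0.0288  0.1158] jaw -0.37 tilt [ 0.     0.001 -1.   ] F [ 0.4 -0.6 -0.6] M [-0.02  0.01 -0.03] w 0.0581 q [-0.34  0.67  0.42  1.87 -0.41  0.69  0.31]
```

{"method": "step_arm", "body": {"targets": [[[0.15,0,0,0,0,0,0.6],[0.25,0,0,0,0,0,0.6],[0.33,0,0,0,0,0,0.6],[0.36,0,0,0,0,0,0.6]]]}}

```text
clock: 42.45
position: [0.57, -0.0287, 0.1123]
tool_rot: [2.591, 1.57, 1.013]
force: [-1.9, 1.6, 4.8]
grip_width: 0.0582
```

Run:
```python
from h import *
T=st()
```

```text
t 42.45 p [ 0.57   -0.0287  0.1123] jaw -0.37 tilt [ 0.     0.001 -1.   ] F [-1.9  1.6  4.8] M [0.27 0.18 0.02] w 0.0582 q [-0.34  0.67  0.41  1.87 -0.41  0.68  0.31]
```

{"method": "step_arm", "body": {"targets": [[[0,0,0,0,0,0,0.85],[0,0,0,0,0,0,0.85],[0,0,0,0,0,0,0.85],[-2,0,0,0,0,0,0.9],[-5,0,0,0,0,0,0.9],[-9,0,0,0,0,0,0.9],[-11,0,0,0,0,0,0.9],[-11,0,0,0,0,0,0.9]]]}}

```text
clock: 43.25
position: [0.5711, -0.029, 0.225]
tool_rot: [1.841, 1.566, 0.264]
force: [0.0, 0.1, -0.5]
grip_width: 0.0767
```

Run:
```python
from h import *
T=st()
im=eyes.grab_frame("wrist"); save("w30",im)
go([.463,-.4535,.2],np.radians(-45),False)
```

```text
t 43.25 p [ 0.5711 -0.029   0.225 ] jaw -0.37 tilt [ 0.005  0.001 -1.   ] F [ 0.   0.1 -0.5] M [-0.01 -0.04  0.02] w 0.0767 q [-0.41  0.52  0.51  1.8  -0.32  0.9   0.23]
shift cm [2.25, -10.48, 42.55] rot [0.779, -0.002, -0.002] n>= 9.0
```

View pics/w30.png

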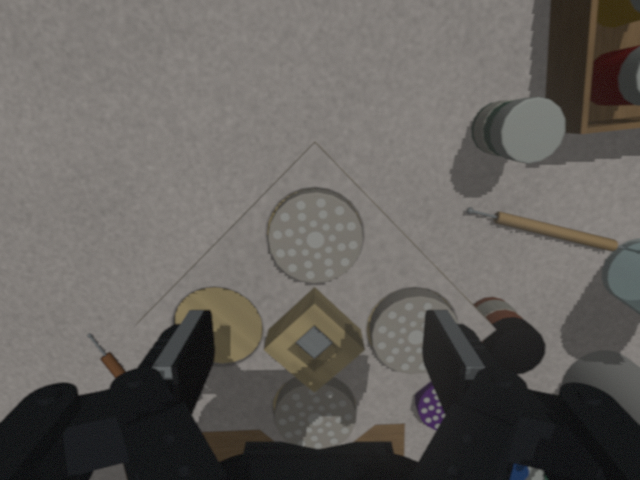

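{"method": "step_arm", "body": {"targets": [[[0,-1,4,0.08,0,0,0.9],[0,-2.2,8.8,0.16,0,0,0.9],[0,-3.4,13.6,0.25,0,0,0.9],[0,-4.6,18.4,0.34,0,0,0.9],[0,-5.8,23.2,0.43,0,0,0.9],[0,-7,28,0.52,0,0,0.9],[0,-8.2,32.8,0.6,0,0,0.9],[0,-9.3,37.5,0.7,0,0,0.9],[1,-10.2,41,0.78,0,0,0.9],[3,-10.5,42.5,0.78,0,0,0.9]]]}}

```text
clock: 44.3
position: [0.4606, -0.4569, 0.1918]
tool_rot: [1.978, 1.569, -0.386]
force: [-0.2, -0.1, -0.0]
grip_width: 0.0767
```

{"method": "step_arm", "body": {"targets": [[[2,0,0,0,0,0,0.9],[2,0,0,0,0,0,0.9],[2,0,0,0,0,0,0.9],[2,0,0,0,0,0,0.9]]]}}

```text
clock: 44.7
position: [0.4612, -0.4566, 0.1726]
tool_rot: [1.946, 1.568, -0.417]
force: [1.0, -0.3, 0.4]
grip_width: 0.0771
```

Run:
```python
from h import *
T=st()
im=eyes.grab_frame("wrist"); save("w31",im)
q=circ(im,"wrist",.016,T,(.463,-.4547),.03)
c=q[:2]-.001*T[:2,1]
go([c[0],c[1],.0255],jaw(T),False)
```

```text
t 44.7 p [ 0.4612 -0.4566  0.1726] jaw -45.4 tilt [ 0.003 -0.001 -1.   ] F [ 1.  -0.3  0.4] M [-0.01 -0.03 -0.03] w 0.0771 q [ 0.29  0.75  0.65  1.63 -0.53  0.95  0.34]
circ [ 0.4635 -0.455   0.03  ] n 306 cov 24 /24
shift cm [14.72, -0.1, -0.25] rot [0.0, -0.001, -0.003] n>= 3.0
```

View pics/w31.png

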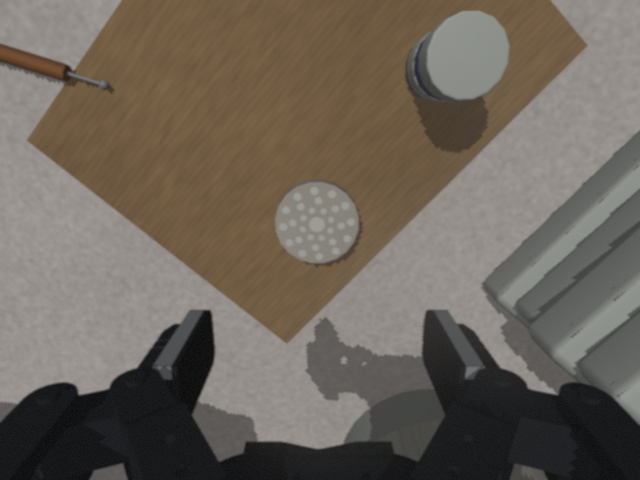

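{"method": "step_arm", "body": {"targets": [[[4,-0.1,-0.25,0,0,0,0.9],[8,-0.1,-0.25,0,0,0,0.9],[11.5,-0.1,-0.25,0,0,0,0.9],[13.5,-0.1,-0.25,0,0,0,0.9],[14.8,-0.1,-0.25,0,0,0,0.9],[14.8,-0.1,-0.25,0,0,0,0.9],[14.8,-0.1,-0.25,0,0,0,0.6],[14.8,-0.1,-0.25,0,0,0,0.6],[14.8,-0.1,-0.25,0,0,0,0.6],[14.8,-0.1,-0.25,0,0,0,0.6]]]}}

```text
clock: 45.75
position: [0.4634, -0.4548, 0.0265]
tool_rot: [1.866, 1.566, -0.497]
force: [-1.1, 1.1, 7.8]
grip_width: 0.0585
```

Run:
```python
from h import *
T=st()
```

```text
t 45.75 p [ 0.4634 -0.4548  0.0265] jaw -45.38 tilt [ 0.005 -0.003 -1.   ] F [-1.1  1.1  7.8] M [0.35 0.35 0.01] w 0.0585 q [ 0.36  0.93  0.52  1.68 -0.66  0.7   0.43]
```

{"method": "step_arm", "body": {"targets": [[[-0.5,0,0,0,0,0,0.6],[-2,0,0,0,0,0,0.6],[-5,0,0,0,0,0,0.6],[-9,0,0,0,0,0,0.6],[-13,0,0,0,0,0,0.6],[-17,0,0,0,0,0,0.6],[-18,0,0,0,0,0,0.6],[-18,0,0,0,0,0,0.6]]]}}

```text
clock: 46.55
position: [0.4631, -0.4549, 0.2092]
tool_rot: [1.828, 1.562, -0.535]
force: [1.0, 0.3, -1.8]
grip_width: 0.0586
```

Run:
```python
from h import *
T=st()
im=eyes.grab_frame("wrist"); held(im,T,.0265); save("w32",im)
go([.5011,-.0966,.2],np.radians(-90.5),False)
```

```text
t 46.55 p [ 0.4631 -0.4549  0.2092] jaw -45.38 tilt [ 0.008 -0.005 -1.   ] F [ 1.   0.3 -1.8] M [0.03 0.01 0.03] w 0.0586 q [ 0.27  0.71  0.68  1.61 -0.51  1.    0.32]
circ [ 0.4644 -0.4557  0.03  ] n 632 cov 24 /24
held off [10.51  1.43 -0.29]
shift cm [0.65, -22.76, -27.85] rot [0.788, -0.004, -0.005] n>= 8.0
```

{"method": "step_arm", "body": {"targets": [[[0,-2,-2.4,0.1,0,-0.008,0.6],[0,-4.8,-5.8,0.2,0,-0.008,0.6],[0,-7.6,-9.2,0.3,0,-0.008,0.6],[0,-10.4,-12.6,0.4,0,-0.008,0.6],[0,-13.2,-16,0.5,0,-0.008,0.6],[0,-16,-19.4,0.6,0,-0.008,0.6],[0,-18.8,-22.8,0.7,0,-0.008,0.6],[0,-21.2,-25.8,0.79,0,-0.008,0.6],[0.5,-22.7,-27.8,0.79,0,-0.008,0.6],[1.5,-22.7,-27.8,0.79,0,-0.008,0.6]]]}}

```text
clock: 47.6
position: [0.5015, -0.0937, 0.1902]
tool_rot: [-1.828, 1.566, 1.308]
force: [0.6, -0.6, -1.4]
grip_width: 0.058
```

Run:
```python
from h import *
T=st()
go([.5011,-.0966,.185],np.radians(-90.5),False)
```

```text
t 47.6 p [ 0.5015 -0.0937  0.1902] jaw -90.35 tilt [ 0.001  0.005 -1.   ] F [ 0.6 -0.6 -1.4] M [-0.03 -0.03 -0.01] w 0.058 q [-0.59  0.64  0.97  1.99 -0.69  0.88 -0.82]
shift cm [0.52, 0.29, 0.04] rot [0.003, -0.001, 0.005] n>= 1.0
```

{"method": "step_arm", "body": {"targets": [[[0.5,0.3,0,0,0,0.005,0.6],[0.5,0.3,0,0,0,0.005,0.6],[0.5,0.3,0,0,0,0.005,0.6],[0.5,0.3,0,0,0,0.005,0.6]]]}}

```text
clock: 48.0
position: [0.5013, -0.0976, 0.1854]
tool_rot: [2.886, 1.569, -0.264]
force: [0.7, -0.1, 0.3]
grip_width: 0.0585
```

Run:
```python
from h import *
T=st()
im=eyes.grab_frame("wrist"); save("w33",im); held(im,T,.0265)
o=pk(im,T,G,["W"])
circ(im,"wrist",.102,T,(.6371,-.0977),.03)
circ(im,"wrist",.102,T,(.5698,-.029),.03)
circ(im,"wrist",.102,T,(.5686,-.165),.03)
go([.5013,-.0966,.1155],np.radians(-90.5),False)
```

```text
t 48.0 p [ 0.5013 -0.0976  0.1854] jaw -90.43 tilt [ 0.001 -0.    -1.   ] F [ 0.7 -0.1  0.3] M [-0.02  0.01  0.  ] w 0.0585 q [-0.58  0.64  0.96  2.   -0.7   0.87 -0.81]
circ [ 0.5023 -0.0982  0.03  ] n 661 cov 24 /24
held off [10.5   0.55 -0.96]
circ [ 0.5028 -0.0963  0.0315] n 233 cov 19 /24
W [ 0.5028 -0.0953]
circ [ 0.6381 -0.0964  0.03  ] n 264 cov 10 /24
circ [ 0.571  -0.0288  0.03  ] n 546 cov 24 /24
circ [ 0.5697 -0.1644  0.03  ] n 628 cov 24 /24
shift cm [6.99, -0.09, 0.02] rot [0.001, -0.002, -0.0] n>= 2.0
```

View pics/w33.png

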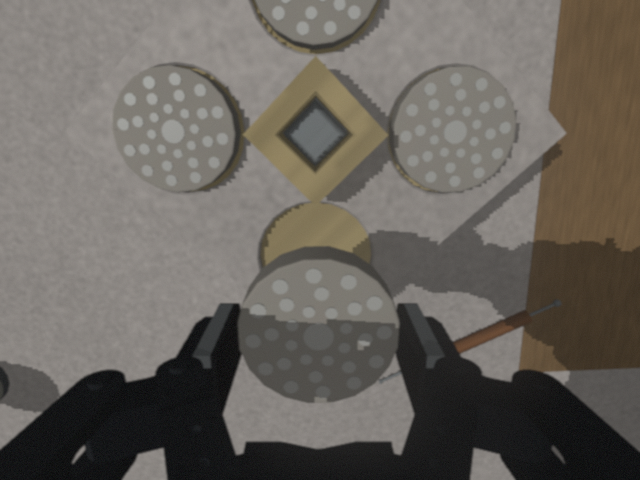

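{"method": "step_arm", "body": {"targets": [[[2,-0.14,-0.01,0,0,0,0.6],[4,-0.14,-0.01,0,0,0,0.6],[5.3,-0.14,-0.01,0,0,0,0.6],[6,-0.14,-0.01,0,0,0,0.6],[6.3,-0.14,-0.01,0,0,0,0.6],[6.5,-0.14,-0.01,0,0,0,0.6],[6.7,-0.14,-0.01,0,0,0,0.6],[6.95,-0.14,-0.01,0,0,0,0.6]]]}}

```text
clock: 48.85
position: [0.5019, -0.0961, 0.1162]
tool_rot: [3.025, 1.568, -0.123]
force: [-0.7, -0.6, 0.1]
grip_width: 0.0582
```

Run:
```python
from h import *
T=st()
```

```text
t 48.85 p [ 0.5019 -0.0961  0.1162] jaw -90.41 tilt [ 0.002 -0.    -1.   ] F [-0.7 -0.6  0.1] M [-0.01  0.01 -0.05] w 0.0582 q [-0.5   0.73  0.83  2.04 -0.82  0.74 -0.72]
```

{"method": "step_arm", "body": {"targets": [[[0.15,0,0,0,0,0,0.6],[0.25,0,0,0,0,0,0.6],[0.35,0,0,0,0,0,0.6],[0.39,0,0,0,0,0,0.6]]]}}

```text
clock: 49.25
position: [0.5019, -0.0961, 0.1124]
tool_rot: [3.065, 1.568, -0.083]
force: [-1.7, 1.0, 6.9]
grip_width: 0.058
```

Run:
```python
from h import *
T=st()
```

```text
t 49.25 p [ 0.5019 -0.0961  0.1124] jaw -90.41 tilt [ 0.002 -0.    -1.   ] F [-1.7  1.   6.9] M [ 0.06  0.52 -0.03] w 0.058 q [-0.49  0.74  0.82  2.04 -0.83  0.73 -0.72]
```

{"method": "step_arm", "body": {"targets": [[[0,0,0,0,0,0,0.85],[0,0,0,0,0,0,0.85],[0,0,0,0,0,0,0.85],[-2,0,0,0,0,0,0.9],[-5,0,0,0,0,0,0.9],[-9,0,-1,0,0,0,0.9],[-12,0,-4,0,0,0,0.9],[-14,0,-6,0,0,0,0.9],[-14,0,-6,0,0,0,0.9]]]}}

```text
clock: 50.15
position: [0.5643, -0.0965, 0.2547]
tool_rot: [2.963, 1.564, -0.184]
force: [0.1, 0.4, -1.4]
grip_width: 0.0771
```

Run:
```python
from h import *
T=st()
im=eyes.grab_frame("wrist"); save("w34",im)
im=eyes.grab_frame("side"); save("s34",im,(240,200,440,350),4)
```

```text
t 50.15 p [ 0.5643 -0.0965  0.2547] jaw -90.32 tilt [ 0.006 -0.001 -1.   ] F [ 0.1  0.4 -1.4] M [-0.03  0.06 -0.02] w 0.0771 q [-0.59  0.65  1.02  1.78 -0.63  1.07 -0.92]
```

View pics/w34.png

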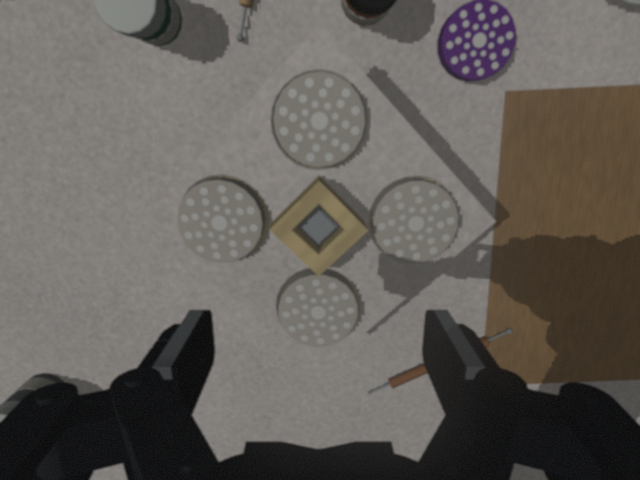

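View pics/s34.png

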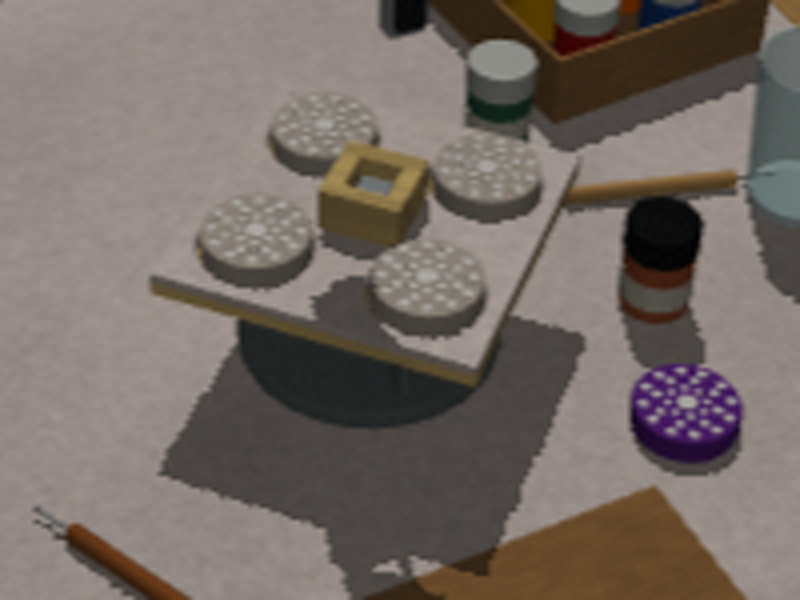

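Run:
```python
from h import *
T=pose(); im=cv2.imread("pics/w34.png")[...,::-1].copy()
for i in G: print(i); circ(im,"wrist",.102,T,G[i],.03,fitR=True)
```

```text
N
circ [ 0.5707 -0.0332  0.0292] n 182 cov 17 /24
W
circ [ 0.5026 -0.097   0.0318] n 219 cov 19 /24
S
circ [ 0.5671 -0.1648  0.0298] n 278 cov 22 /24
E
circ [ 0.6339 -0.0969  0.0298] n 455 cov 24 /24
```

{"method": "step_arm", "body": {"targets": [[[-1,0,4,0,0,0,1],[-2,-4,5,0,0,0,1],[-2,-8,6,0,0,0,1],[-2,-12,6,0,0,0,1],[-2,-16,6,0,0,0,1],[-2,-20,6,0,0,0,1],[-2,-24,6,0,0,0,1],[-2,-26,6,0,0,0,1],[-2,-26,6,0,0,0,1],[-2,-26,6,0,0,0,1]]]}}

```text
clock: 51.25
position: [0.5022, 0.1634, 0.2713]
tool_rot: [2.329, 1.569, -0.82]
force: [0.1, -0.0, -0.1]
grip_width: 0.0852
```

Run:
```python
from h import *
T=st(); im=eyes.grab_frame("top"); save("t35",im)
```

```text
t 51.25 p [0.5022 0.1634 0.2713] jaw -90.41 tilt [ 0.001 -0.001 -1.   ] F [ 0.1 -0.  -0.1] M [0.   0.01 0.01] w 0.0852 q [-1.18  0.61  1.14  1.87 -0.63  1.08 -1.37]
```

View pics/t35.png

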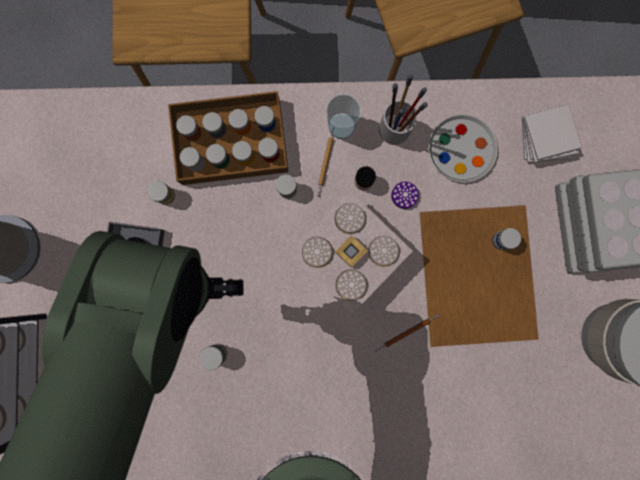

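Run:
```python
from h import *
T=st(); im=eyes.grab_frame("side"); save("s36",im,(265,215,405,310),5.5)
```

```text
t 51.3 p [0.5025 0.1629 0.2715] jaw -90.47 tilt [ 0.001 -0.001 -1.   ] F [-0.2 -0.5  0.9] M [-0.05 -0.03 -0.02] w 0.0856 q [-1.18  0.61  1.14  1.87 -0.63  1.08 -1.37]
```

View pics/s36.png

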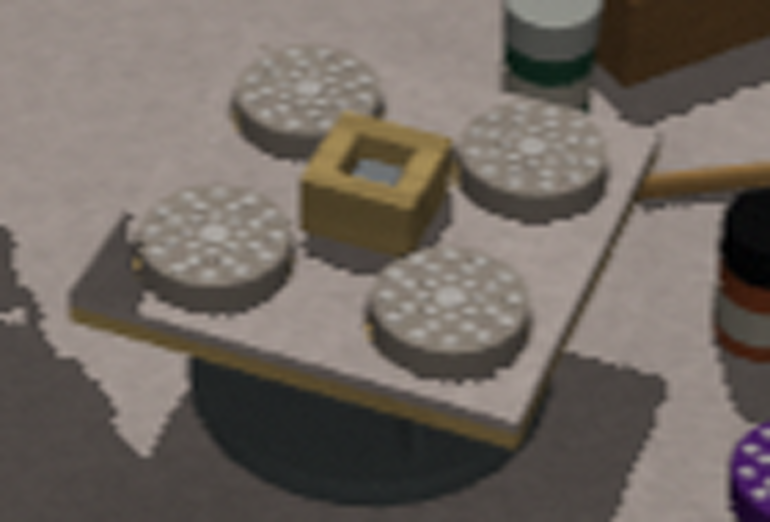

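All four medallions sit level at equal heights in the pockets, dots up, and the board is level. I'm handing in.

Run:
```python
from workcell import bot
print(bot.job_done())
```

```text
the job is handed in; nothing more can be done
None
```

The turntable is set up and the job is handed in, at about 51 s on the clock. I did it in the order asked:
- **Dust cap:** it is in the grey tray.
- **Spindle:** it went fully home in the hub, with contact at the predicted height.
- **Board:** it is seated on the collar, pockets up, also with contact at the predicted height.
- **Medallions:** all four white ones are in separate pockets, dot pattern up. Each met the pocket floor within about 1 mm of the expected height.

One medallion moved about 3 cm on the paper partway through; I found it again and placed it.

**Last checks:** the final top and side views showed four level medallions, a level board, an empty paper sheet, and the purple disc, pots and dotting tools where they were. The arm hid the tray and part of the left side in that last top view. I had confirmed the cap there with the wrist camera just after releasing it.

**One disagreement:** the final circle fits on the placed medallions were unreliable. They put two of them about 3 to 4 mm off the pocket centres, where a pocket has only 1.5 mm of room, and the fitted radii varied from 29.2 to 31.8 mm. The arm was probably still settling when I took that picture, so I relied on the contact heights and the pictures instead. The wrist and top cameras also differed by up to 5 mm, so I used the wrist camera for positions.

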